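# Ready a second-hand canister set for sale

## Robot

A 6-joint arm with a two-finger parallel gripper is mounted at the origin on the work surface. World frame = base frame: x ahead of the robot, y to its left, z up, the work surface at z = 0. Lengths are in mm, angles in rad, forces in N, time in s.
With the tool pointing down it reaches from about 300 to 775 mm from the base axis. Payload 14.6 kg.
Tool frame: the origin (TCP) lies midway between the tips of the shut fingers; the grasp point (between the pads) lies bot.pinch_z behind it (bot.pinch_z is the distance from the TCP to the grasp point, in mm); z points along the fingers, y is the line along which they close (so a half turn about z gives the same grasp; the last joint's range is limited). The gripper opens to 85 mm and grips with 20 to 120 N. Pads are 22 mm wide; open, the fingers measure 114 mm over their backs; the gripper's body (76 mm by 85 mm) begins 54 mm behind the grasp point. The pads swing forward as they close: fully open they stand 13 mm farther back than shut.
Start: joints at [-1.269, 0.3, 1.521, -0, 1.321, -0.067], TCP at [198.266, -513.011, 231.281] pointing down, gripper open.
Joint ranges: [-3.03, 3.03], [-0.79, 2.21], [0.23, 2.52], [-1.04, 4.18], [0, 3.07], [-2.55, 2.55]. Speed limits (rad/s): [2.22, 2.22, 2.57, 3.14, 3.14, 3.14].

## Interface

Orientations are given as [roll, pitch, yaw] about the fixed x, y, z axes, in that order (R = Rz(yaw) Ry(pitch) Rx(roll)).
In Python, from plant import bot gives the robot as it stands.
- The arm moves only by the tool move_arm, never from a script. Its argument "motion" is a list that holds one entry, the list of rows, each a list of 6 numbers: the shift along the tool's x, y, z in units of 3 cm (1.0 is 3 cm), then the turn, a rotation vector about the tool's x, y, z in units of 4 degrees (1.0 is 4 degrees). A call has 1 to 12 rows; each row shifts and turns the commanded pose from where the row before left it, along the tool's axes as they then stand; what a row does not reach is not made up. A row lasts 1/12 s, in which the tool goes at most 41.7 mm and 7.16 degrees, less where a joint would pass 70% of its speed; a pose out of reach is approached as far as the arm can. A call with a number of a shift or a turn outside -1 to 1 is refused whole. A call with a gripper value outside its range is refused whole. "fingers" is the opening, from 0 (shut) to 1 (fully open), set as the call begins (left out, the last holds). The fingers move at their own pace and stop on an object; "force" is the grip in N (left out, the last holds). Time passes only in rows, so rows that do not move let the fingers close. It gives the time, the measured TCP pose, the force, the opening and the grip force at its end, in the units of the state.
- bot.read_state(): the state, without advancing time (a new reading comes with each control period).
- bot.camera(name): name is "scene" or "top" or "wrist"; returns a dict with "frame" (480x640x3 uint8, red, green, blue), "z_map" (480x640 float32, mm along the optical axis (not along the pixel's ray), 0 where there is no reading), "fx", "fy", "cx", "cy" (pixels), "rvec" (rotation vector, rad) and "tvec" (3), from world to camera coordinates, as OpenCV has them; the wrist camera has in their place "tool_from_camera" (4x4, takes a point from camera to tool coordinates, whose origin is the TCP and whose axes are the flange's). Camera axes: x right, y down, z forward; pixel columns grow to the right and rows downward; lengths in mm; the calibration is good to about 2 mm. A picture is of the moment at which its call begins: read the wrist's pose just before it.
- bot.job_done(): hands the job in; it is judged then, once.
The state is a dict: "time": time; "joints": joint angles; "joint_velocities": joint speeds; "effort": joint torques, N m; "ee_pos": TCP position; "eef_rot": TCP orientation; "wrist_force": force on the tool from outside, world axes, zero at the start; "ft_torque": the same for the moment, N m; "width": opening from 0.0 (shut) to 1.0 (fully open); "grasp_force": force on a finger pad.
Only numpy, scipy, OpenCV 4.12 (cv2) and the standard library are available. Lean on these libraries where they do the work, as an engineer would, in place of code of your own. Each camera call takes 0.05 s, during which the arm holds its last target. There are 200 camera calls.

## Task

Get the donated glass canisters on the shop counter ready for sale: press every canister's lid down until it is fully home before you pick that canister up, then set the canisters upright on the floor of the wooden display tray without dropping them. Also change the price board: put the old red one from the metal sign foot down into the empty slot of the rack, and draw the yellow one up out of the rack and stand it, about centred, down in the slot of the foot. Leave the blue board and everything else on the counter where they are.

Things in the scene. Friction and masses are not known exactly. Their poses are not given: they have to be found in the camera images.
- canA: square glass storage canister, 60 x 60 mm, glass 95 mm tall, closed by a bamboo push-in lid 56 x 56 mm and 10 mm thick (lid top 105 mm above the canister's foot when home); a proud lid shows its orange seal. Lid and canister stay together; grip the glass just under its rim. 0.28 to 0.5 kg. Origin at the centre of the underside, z up, x and y along the sides. May be absent (None)
- canA_lid (a joint): how far the lid of canA stands proud of the glass rim, m: 0 = fully home, up to 0.012. Friction of the seal holds it at any height; pushing it down takes about 10 N all the way, then it stops hard at 0
- canB: square glass storage canister, 60 x 60 mm, glass 95 mm tall, closed by a bamboo push-in lid 56 x 56 mm and 10 mm thick (lid top 105 mm above the canister's foot when home); a proud lid shows its orange seal. Lid and canister stay together; grip the glass just under its rim. 0.28 to 0.5 kg. Origin at the centre of the underside, z up, x and y along the sides. May be absent (None)
- canB_lid (a joint): how far the lid of canB stands proud of the glass rim, m: 0 = fully home, up to 0.012. Friction of the seal holds it at any height; pushing it down takes about 10 N all the way, then it stops hard at 0
- canC: square glass storage canister, 60 x 60 mm, glass 95 mm tall, closed by a bamboo push-in lid 56 x 56 mm and 10 mm thick (lid top 105 mm above the canister's foot when home); a proud lid shows its orange seal. Lid and canister stay together; grip the glass just under its rim. 0.28 to 0.5 kg. Origin at the centre of the underside, z up, x and y along the sides. May be absent (None)
- canC_lid (a joint): how far the lid of canC stands proud of the glass rim, m: 0 = fully home, up to 0.012. Friction of the seal holds it at any height; pushing it down takes about 10 N all the way, then it stops hard at 0
- canD: square glass storage canister, 60 x 60 mm, glass 95 mm tall, closed by a bamboo push-in lid 56 x 56 mm and 10 mm thick (lid top 105 mm above the canister's foot when home); a proud lid shows its orange seal. Lid and canister stay together; grip the glass just under its rim. 0.28 to 0.5 kg. Origin at the centre of the underside, z up, x and y along the sides. May be absent (None)
- canD_lid (a joint): how far the lid of canD stands proud of the glass rim, m: 0 = fully home, up to 0.012. Friction of the seal holds it at any height; pushing it down takes about 10 N all the way, then it stops hard at 0
- canE: square glass storage canister, 60 x 60 mm, glass 95 mm tall, closed by a bamboo push-in lid 56 x 56 mm and 10 mm thick (lid top 105 mm above the canister's foot when home); a proud lid shows its orange seal. Lid and canister stay together; grip the glass just under its rim. 0.28 to 0.5 kg. Origin at the centre of the underside, z up, x and y along the sides. May be absent (None)
- canE_lid (a joint): how far the lid of canE stands proud of the glass rim, m: 0 = fully home, up to 0.012. Friction of the seal holds it at any height; pushing it down takes about 10 N all the way, then it stops hard at 0
- tray: shallow open wooden display tray, fixed, outside 116 (its x) x 392 (its y) x 30 mm high, walls and floor 8 mm thick, so room inside is 100 x 376 mm: five canisters fit side by side in a row along its y. Origin at the centre of the underside
- rack: fixed plywood rack with three upright slots for price boards, 168 (x) x 118 (y) mm, slot walls reach 52 mm above the counter; slots run along its y, at x = -55, 0 and +55 mm from its origin, each 12 mm wide, 100 mm long, 40 mm deep (slot floor 12 mm above the counter); the middle slot is empty at the start. Origin at the centre of the underside
- foot: fixed bare-aluminium sign foot, 70 (x) x 120 (y) x 34 mm high, with one slot along its y through its centre, 12 mm wide, 110 mm long, open at both ends, 26 mm deep (slot floor 8 mm above the counter). Origin at the centre of the underside
- board_yellow: yellow price board with a cream panel, rigid, 8 mm thick (its x), 90 mm wide (its y), 120 mm tall (its z), 60 g, standing in an outer slot of the rack at the start. Origin at the centre of its lower edge
- board_red: red price board with a cream panel, rigid, 8 mm thick (its x), 90 mm wide (its y), 120 mm tall (its z), 60 g, standing in the sign foot at the start. Origin at the centre of its lower edge
- board_blue: blue price board with a cream panel, rigid, 8 mm thick (its x), 90 mm wide (its y), 120 mm tall (its z), 60 g, standing in an outer slot of the rack at the start. Origin at the centre of its lower edge
- stapler: black desk stapler, 130 mm long, not part of the job. Origin at the centre of its underside
- label_gun: red hand price-label gun on its black base, 190 mm long, not part of the job. Origin at the centre of its underside
- ashtray: round glass ashtray, 140 mm across, not part of the job. Origin at the centre of its underside
- vase: small terracotta vase, 115 mm tall, not part of the job. Origin at the centre of its underside
- calculator: cream desk calculator, 130 x 85 mm, not part of the job. Origin at the centre of its underside
- marker: white marker pen with a blue cap, 130 mm long, not part of the job. Origin at the centre of its underside

How it is judged (in metres and radians):
At the end, for the whole second after the job is handed in: All at rest: every canister present upright (0.1 rad) on the tray floor (within 5 mm, inside the walls), lid within 2 mm of home; yellow board down in the foot's slot (5 mm), within 30 mm of its middle, lean under 0.25 rad; red board down in a rack slot (5 mm), lean under 0.2 rad (value of joint each of canA_lid, canB_lid, canC_lid, canD_lid, canE_lid below 0.002 m and x of canA in the frame of tray between -0.028 and 0.028 m and y of canA in the frame of tray between -0.165 and 0.165 m and z of each of canA, canB, canC, canD, canE in the frame of tray below 0.013 m and angle between each of canA, canB, canC, canD, canE's own z axis and vertical below 0.1 rad and linear speed of each of canA, canB, canC, canD, canE, board_yellow, board_red below 0.02 m/s and x of canB in the frame of tray between -0.028 and 0.028 m and y of canB in the frame of tray between -0.165 and 0.165 m and x of canC in the frame of tray between -0.028 and 0.028 m and y of canC in the frame of tray between -0.165 and 0.165 m and x of canD in the frame of tray between -0.028 and 0.028 m and y of canD in the frame of tray between -0.165 and 0.165 m and x of canE in the frame of tray between -0.028 and 0.028 m and y of canE in the frame of tray between -0.165 and 0.165 m and x of board_yellow in the frame of foot between -0.008 and 0.008 m and y of board_yellow in the frame of foot between -0.03 and 0.03 m and z of board_yellow in the frame of foot below 0.013 m and angle between board_yellow's own z axis and vertical below 0.25 rad and x of board_red in the frame of rack between -0.062 and 0.062 m and y of board_red in the frame of rack between -0.012 and 0.012 m and z of board_red in the frame of rack below 0.017 m and angle between board_red's own z axis and vertical below 0.2 rad); the robot touches nothing.
It fails at once if a canister lifted off the counter while its lid still stands more than 3 mm proud ((height (world z) of canA above 0.03 m and value of joint canA_lid above 0.003 m) or (height (world z) of canB above 0.03 m and value of joint canB_lid above 0.003 m) or (height (world z) of canC above 0.03 m and value of joint canC_lid above 0.003 m) or (height (world z) of canD above 0.03 m and value of joint canD_lid above 0.003 m) or (height (world z) of canE above 0.03 m and value of joint canE_lid above 0.003 m)).
It fails at once if a canister dropped or flung (moving free faster than 1.1 m/s) ((linear speed of canA above 1.1 m/s and contact force between the fingers and canA below 0.1 N) or (linear speed of canB above 1.1 m/s and contact force between the fingers and canB below 0.1 N) or (linear speed of canC above 1.1 m/s and contact force between the fingers and canC below 0.1 N) or (linear speed of canD above 1.1 m/s and contact force between the fingers and canD below 0.1 N) or (linear speed of canE above 1.1 m/s and contact force between the fingers and canE below 0.1 N)).
It fails at once if the blue price board taken or shifted more than 25 mm (distance of board_blue from where it was at the start of the episode above 0.025 m).
It fails at once if something else on the counter pushed more than 40 mm away (distance of any of stapler, label_gun, ashtray, vase, calculator, marker from where it was at the start of the episode above 0.04 m).
Of canA, canB, canC, canD, canE only 3 to 5 are there at a start; the rules pass over those that are not, and their reading is None.
At some moment in a run one of canA, canB, canC, canD, canE may be knocked a few centimetres aside while the robot is not near it.
It also fails if it takes over 210 s, if anything falls off the work surface, if the arm or the gripper's body presses on something with over 40 N, if the wrist force passes 120 N, or if a joint passes its speed limit or range.

## Working session

There is one attempt and no reset: what is moved stays moved. The work goes in short steps, Python scripts to look and compute and a tool call to move; the robot and the scene stay as the last step left them, time stands still between calls to the robot, and variables do not carry over. Pictures are saved under pics/ and viewed, at most 14 in all, crops included, and the job is handed in when it is done.

Besides the shell and the picture viewer there is one more tool, called in YAML: its name, and indented under it one key for each argument. move_arm: Moves the arm, as the interface text tells. Its arguments: {"type":"object","properties":{"motion":{"type":"array"},"fingers":{"type":"number"},"force":{"type":"number"}},"required":["motion"]}

```bash
ls; mkdir -p pics; python3 - <<'E'
from plant import bot
import cv2,numpy as np
s=bot.read_state();print(s,bot.pinch_z)
for n in("top","scene"):
    c=bot.camera(n);cv2.imwrite(f"pics/{n}0.png",c["frame"][:,:,::-1]);np.savez(f"{n}0.npz",**c)
    R=cv2.Rodrigues(np.array(c["rvec"],float))[0];print(n,c["fx"],c["cx"],c["cy"],R.round(3).tolist(),(-R.T@np.ravel(c["tvec"])).round(1))
E
```

```text
pics
{'time': 0.0, 'joints': array([-1.26857265e+00,  3.00458805e-01,  1.52158706e+00,  1.80750874e-06,
        1.32069179e+00, -6.65669514e-02]), 'joint_velocities': array([ 0.00154119,  0.0002818 ,  0.00011087,  0.00112505, -0.00117627,
       -0.00116253]), 'effort': array([ 2.34963802e-03, -5.43499553e+01, -3.61788332e+01,  1.03834236e-05,
        4.04171136e-03, -6.41327529e-05]), 'ee_pos': array([ 198.21309787, -512.79091698,  230.72552875]), 'eef_rot': array([-3.14045030e+00, -7.79098891e-05,  3.68790135e-01]), 'wrist_force': array([ 1.16188268, -0.21068997, -1.73098127]), 'ft_torque': array([ 0.02463215,  0.0141914 , -0.00571385]), 'grasp_force': 0.0, 'width': 1.0017291787643205} 18.700000000000003
top 439.0788342654645 326.1081003521649 242.71336788611805 [[-0.025, -1.0, -0.009], [-0.989, 0.026, -0.145], [0.145, 0.006, -0.989]] [ 435.4   30.5 1008.9]
scene 468.19788908168334 315.7259061466811 245.61022950684625 [[0.432, 0.902, -0.001], [0.591, -0.284, -0.756], [-0.682, 0.326, -0.655]] [1388.3 -385.4  910.7]
```

View pics/top0.png

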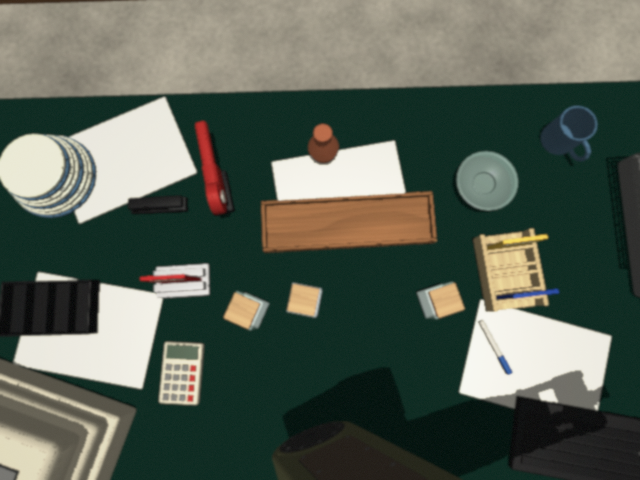

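View pics/scene0.png

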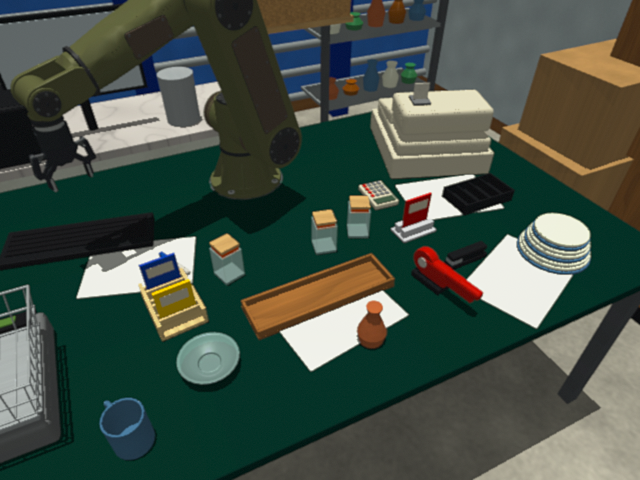

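The top view shows three canister lids at about (241,308), (304,300) and (445,300). The tray is at (350,222) and the foot with the red board at (182,280). The rack is at (512,270), with yellow at (520,240) and blue at (528,295). The scene view agrees: three canisters, at least one lid showing its orange seal.

```bash
cat > h.py <<'E'
import cv2,numpy as np
from scipy.spatial.transform import Rotation as Ro
def cam(c):
    if "tool_from_camera" in c and "pose" in c:   # wrist: pose=4x4 world_from_tool
        T=c["pose"]@c["tool_from_camera"]; return T[:3,:3],T[:3,3]
    R=cv2.Rodrigues(np.array(c["rvec"],float))[0]; return R.T,-R.T@np.ravel(c["tvec"])
def dirs(c,uv):
    uv=np.asarray(uv,float).reshape(-1,2)
    return np.c_[(uv[:,0]-c["cx"])/c["fx"],(uv[:,1]-c["cy"])/c["fy"],np.ones(len(uv))]
def onplane(c,uv,z):
    R,p=cam(c); d=dirs(c,uv)@R.T; return p+d*((z-p[2])/d[:,2])[:,None]
def cloud(c,uv):
    R,p=cam(c); uv=np.asarray(uv).reshape(-1,2); zz=np.asarray(c["z_map"])[uv[:,1].astype(int),uv[:,0].astype(int)]
    return p+(dirs(c,uv)*zz[:,None])@R.T
def look(name):
    from plant import bot
    s=bot.read_state(); c=dict(bot.camera(name))
    if name=="wrist":
        T=np.eye(4);T[:3,:3]=Ro.from_euler("xyz",s["eef_rot"]).as_matrix();T[:3,3]=s["ee_pos"]; c["pose"]=T
    return c
def blobs(c,lo,hi,amin=60):
    hsv=cv2.cvtColor(np.ascontiguousarray(c["frame"]),cv2.COLOR_RGB2HSV); m=cv2.inRange(hsv,np.array(lo),np.array(hi))
    cs=cv2.findContours(m,cv2.RETR_EXTERNAL,cv2.CHAIN_APPROX_NONE)[0]
    return m,[k for k in cs if cv2.contourArea(k)>amin]
def inside(k,shape=(480,640),er=2):
    m=np.zeros(shape,np.uint8);cv2.drawContours(m,[k],-1,255,-1);m=cv2.erode(m,np.ones((2*er+1,)*2))
    return np.argwhere(m)[:,::-1]
def rect(c,k,z):
    P=onplane(c,k.reshape(-1,2),z)[:,:2].astype(np.float32); return cv2.minAreaRect(P)
E
python3 - <<'E'
from h import *
for n in("top","scene"):
    c=dict(np.load(n+"0.npz"));f=c["frame"];hsv=cv2.cvtColor(f,cv2.COLOR_RGB2HSV)
    if n=="top":
        for u,v in[(246,311),(304,300),(445,300),(350,222),(530,239),(530,294),(175,278),(490,270),(515,270),(195,290)]: print((u,v),hsv[v,u],cloud(c,[(u,v)]).round(0))
    else:
        for u,v in[(324,216),(224,243),(358,201),(324,224),(360,330),(175,300),(160,270),(417,205)]: print((u,v),hsv[v,u],cloud(c,[(u,v)]).round(0))
E
```

```text
(246, 311) [ 17 110 216] [[431. 200. 117.]]
(304, 300) [ 17 107 222] [[450.  83. 113.]]
(445, 300) [ 17 110 218] [[ 443. -200.  117.]]
(350, 222) [ 13 142 154] [[628. -20.  12.]]
(530, 239) [ 24 158 233] [[ 560. -373.  135.]]
(530, 294) [112 171 166] [[ 451. -363.  135.]]
(175, 278) [  2 157 154] [[500. 341. 127.]]
(490, 270) [ 19  92 214] [[ 506. -318.   54.]]
(515, 270) [ 21  89 227] [[ 507. -389.   15.]]
(195, 290) [ 21   9 196] [[481. 336.  12.]]
(324, 216) [ 18 133 214] [[451.  88. 111.]]
(224, 243) [ 18 134 212] [[ 446. -201.  114.]]
(358, 201) [ 18 132 214] [[433. 208. 114.]]
(324, 224) [ 17 133 100] [[479.  74. 106.]]
(360, 330) [ 11 184 126] [[803.   8.  45.]]
(175, 300) [ 24  46 106] [[ 565. -362.   88.]]
(160, 270) [ 26  41 105] [[ 457. -373.   97.]]
(417, 205) [ 26  41 105] [[510. 363. 101.]]
```

```bash
python3 - <<'E'
from h import *
I=cv2.imread("pics/top0.png");J=cv2.imread("pics/scene0.png")
a=cv2.resize(I[215:325,130:560][:, :],None,fx=1.86,fy=1.86,interpolation=cv2.INTER_CUBIC)
b=cv2.resize(J[180:340,130:450],None,fx=2.3,fy=2.3,interpolation=cv2.INTER_CUBIC)
W=np.zeros((a.shape[0]+b.shape[0],800,3),np.uint8);W[:a.shape[0],:a.shape[1]]=a;W[a.shape[0]:,:b.shape[1]]=b
cv2.imwrite("pics/crop0.png",W);print(W.shape)
E
```

```text
(573, 800, 3)
```

View pics/crop0.png

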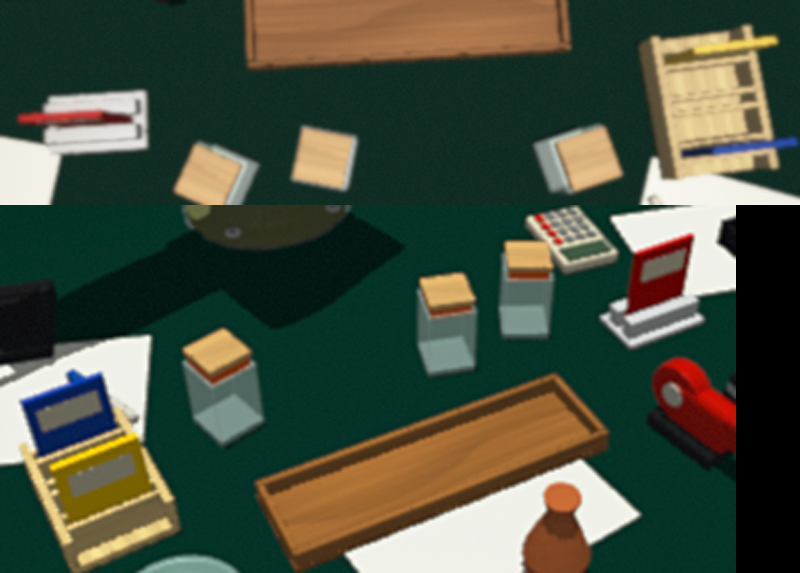

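The crop shows the orange seal on all three canisters, so every lid is proud. The boards stand in slots running roughly along world y. Next I measure everything.

```bash
python3 - <<'E'
from h import *
c=dict(np.load("top0.npz"))
def rep(n,k,z): 
    r=rect(c,k,z);print(n,"cen",np.round(r[0],1),"size",np.round(r[1],1),"ang",round(r[2],1))
m,B=blobs(c,(14,85,165),(20,140,255),150)
s=dict(np.load("scene0.npz")); ms,BS=blobs(s,(14,100,165),(20,170,255),60)
for k in B:
    x,y,w,h=cv2.boundingRect(k); P=cloud(c,inside(k)); print("blob",(x,y,w,h),P.mean(0).round(0)); 
    if w<60 and y>270: rep("lid",k,np.median(P[:,2]))
for k in BS:
    P=cloud(s,inside(k,er=1))
    if len(P)>8: 
        r=rect(s,k,np.median(P[:,2]));print("S",np.median(P,0).round(0),np.round(r[0],1),np.round(r[1],1),round(r[2],1))
# tray rim
m,T=blobs(c,(8,90,60),(16,255,255),1500)
for k in T:
    print(cv2.boundingRect(k)); rep("tray",k,30)
for n,lo,hi in [("yel",(22,120,200),(30,255,255)),("blu",(108,120,120),(120,255,255)),("red",(0,120,120),(6,255,255)),("red2",(174,120,120),(180,255,255))]:
    m,Q=blobs(c,lo,hi,40)
    for k in Q:
        P=cloud(c,inside(k,er=1)); print(n,cv2.boundingRect(k),np.median(P,0).round(0),P[:,2].max().round(0) if len(P) else ""); rep(n,k,131)
# height map masks
H=cloud(c,np.argwhere(np.ones((480,640)))[:,::-1]).reshape(480,640,3)
for n,(x0,y0,x1,y1),zs in [("foot",(145,255,220,305),(24,44)),("rack",(465,222,565,318),(42,62)),("tray",(250,185,445,260),(20,40))]:
    sub=np.zeros((480,640),bool);sub[y0:y1,x0:x1]=1
    q=H[sub&(H[...,2]>zs[0])&(H[...,2]<zs[1])]; r=cv2.minAreaRect(q[:,:2].astype(np.float32));print(n,len(q),np.median(q[:,2]),np.round(r[0],1),np.round(r[1],1),round(r[2],1))
E
```

```text
blob (225, 293, 34, 35) [433. 209. 118.]
lid cen [433.1 209.5] size [54.7 54.6] ang 65.4
blob (430, 284, 34, 33) [ 443. -203.  118.]
lid cen [ 443.5 -202.4] size [53.6 55.1] ang 16.6
blob (288, 284, 31, 31) [452.  85. 116.]
lid cen [452.1  85.9] size [53.5 54.6] ang 77.4
blob (481, 234, 64, 76) [ 509. -376.   33.]
S [ 447. -202.  115.] [ 446.2 -201.9] [53.5 54.6] 15.9
S [454.  86. 112.] [453.5  86.1] [55.3 54.5] 77.3
S [434. 210. 114.] [434.2 210.8] [54.3 50.1] 64.3
S [ 245. 1264.  -86.] [ 198.5 1380.2] [285.3 446.4] 89.5
S [ 187. 1410.  248.] [ 202.2 1511. ] [370.  438.1] 0.6
(261, 191, 176, 61)
tray cen [626.2 -14.4] size [119.5 392.8] ang 1.9
yel (503, 235, 44, 9) [ 561. -363.  134.] 137.0
yel cen [ 561.7 -364.3] size [ 7.8 87.5] ang 5.7
blu (499, 357, 12, 16) [ 300. -348.   16.] 18.0
blu cen [ 316. -304.] size [32.3  8.4] ang 25.7
blu (513, 289, 46, 8) [ 454. -385.  134.] 137.0
blu cen [ 452.1 -376. ] size [ 7.3 89.8] ang 5.6
red (140, 275, 45, 6) [502. 374. 130.] 1009.0
red cen [501.8 366.2] size [ 8.8 88.5] ang 0.8
red (196, 121, 26, 90) [741. 289.  81.] 1009.0
red cen [733.2 276.3] size [197.1  28.7] ang 9.3
foot 752 35.07872004676898 [503.7 366.1] [ 48.1 111.8] 2.3
rack 1602 53.365406691062276 [ 506.7 -369.7] [167.3 121.1] 6.1
tray 1794 30.574602295035334 [628.4 -15.2] [116.8 392.4] 1.8
```

```bash
cat > go.py <<'E'
import sys
from h import *
from plant import bot
# usage: go.py x y z yaw_deg : prints the remaining turn (units) and shift in the tool axes once turned (units)
def go(x,y,z,yaw):
    s=bot.read_state();p=s["ee_pos"];R=Ro.from_euler("xyz",s["eef_rot"])
    Rt=Ro.from_euler("xyz",[np.pi,0,np.radians(yaw)])
    rv=(R.inv()*Rt).as_rotvec(degrees=True)/4
    d=Rt.inv().apply(np.array([x,y,z])-p)/30
    print("at",p.round(1),"yaw",np.degrees(s["eef_rot"][2]).round(1),"F",s["wrist_force"].round(1),"w",round(s["width"],2),"t",round(s["time"],1))
    print("turn",rv.round(2),"then shift",d.round(3))
if __name__=="__main__": go(*map(float,sys.argv[1:]))
E
python3 go.py 440 -360 330 95.8
python3 -c "
from h import *
c=look('wrist');print(np.array(c['tool_from_camera']).round(3),c['fx'],c['cx'],c['cy'])"
```

```text
at [ 198.2 -512.8  230.8] yaw 21.1 F [-0.  -0.3  0.3] w 1.0 t 0.1
turn [-1.000e-02 -1.000e-02 -1.867e+01] then shift [ 4.254  8.534 -3.307]
[[  -0.      -0.965   -0.261   65.622]
 [   1.      -0.      -0.       0.931]
 [   0.      -0.261    0.965 -143.635]
 [   0.       0.       0.       1.   ]] 369.37710051473806 320.42897522083945 241.26019588981228
```

move_arm:
  motion:
    - [[0,0,0,0,0,-1],[0,0,0,0,0,-1],[0,0,0,0,0,-1],[0,0,0,0,0,-1],[0,0,0,0,0,-1],[0,0,0,0,0,-1],[0,0,0,0,0,-1],[0,0,0,0,0,-1],[0,0,0,0,0,-1],[0,0,0,0,0,-1],[0,0,0,0,0,-1],[0,0,0,0,0,-1]]

```text
time: 1.15
ee_pos: [198.2, -512.9, 231.0]
eef_rot: [-3.141, -0.0, 1.21]
wrist_force: [-0.2, -0.8, -0.3]
width: 0.997
grasp_force: 0.0
```

move_arm:
  motion:
    - [[0,0,0,0,0,-1],[0,0,0,0,0,-1],[0,0,0,0,0,-1],[0,0,0,0,0,-1],[0,0,0,0,0,-1],[0,0,0,0,0,-1],[0,0,0,0,0,-0.67]]

```text
time: 1.73
ee_pos: [198.2, -512.9, 231.0]
eef_rot: [-3.141, -0.0, 1.676]
wrist_force: [-0.1, -0.1, -0.7]
width: 1.001
grasp_force: 0.0
```

move_arm:
  motion:
    - [[0.31,0.89,0,0,0,0],[0.31,0.89,0,0,0,0],[0.31,0.89,0,0,0,0],[0.31,0.89,0,0,0,0],[0.31,0.89,0,0,0,0],[0.31,0.89,0,0,0,0],[0.31,0.89,0,0,0,0],[0.31,0.89,0,0,0,0],[0.31,0.89,0,0,0,0],[0.31,0.89,0,0,0,0],[0.31,0.89,0,0,0,0],[0.31,0.89,0,0,0,0]]

```text
time: 2.73
ee_pos: [506.9, -368.7, 231.0]
eef_rot: [-3.141, -0.0, 1.672]
wrist_force: [0.5, -0.8, 0.4]
width: 1.001
grasp_force: 0.0
```

```bash
python3 go.py 507 -370 230 95.8; python3 - <<'E'
from h import *
c=look("wrist");cv2.imwrite("pics/w1.png",c["frame"][:,:,::-1]);np.savez("w1.npz",**c)
c=look("top");cv2.imwrite("pics/top1.png",c["frame"][:,:,::-1]);np.savez("top1.npz",**c)
E
```

```text
at [ 506.9 -368.7  231. ] yaw 95.8 F [ 0.5 -0.8  0.4] w 1.0 t 2.7
turn [-0.01 -0.01  0.  ] then shift [-0.044  0.     0.033]
```

View pics/w1.png

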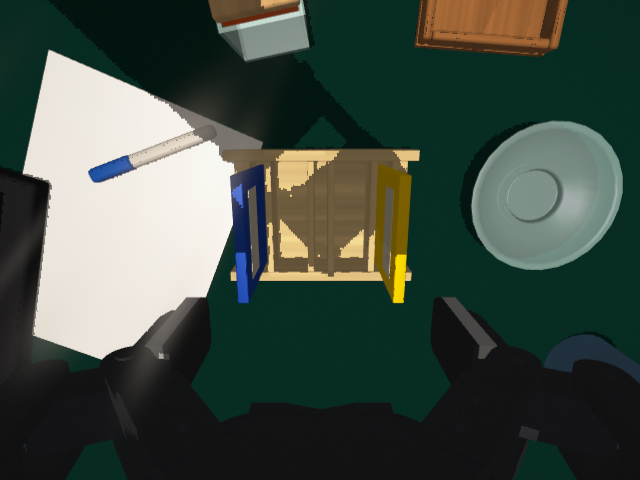

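The wrist view shows the rack at about (320,215). Blue is at (243,240), yellow at (400,240), and the empty middle slot near x≈322, between the two inner walls.

```bash
python3 - <<'E'
from h import *
c=dict(np.load("w1.npz"));uv=np.argwhere(np.ones((480,640)))[:,::-1]
P=cloud(c,uv);ok=np.isfinite(P).all(1)&(P[:,2]<160)&(P[:,2]>-20)&(uv[:,1]<310)&(uv[:,0]>200)&(uv[:,0]<440);P=P[ok];U=uv[ok]
q=P[(P[:,2]>46)&(P[:,2]<57)];r=cv2.minAreaRect(q[:,:2].astype(np.float32));print("rack",np.round(r[0],1),np.round(r[1],1),round(r[2],2),np.median(q[:,2]))
a=np.radians(5.8);e=np.array([[np.cos(a),np.sin(a)],[-np.sin(a),np.cos(a)]])
L=(P[:,:2]-[507,-370])@e.T
for y0 in(-40,-20,0,20,40):
    m=(abs(L[:,1]-y0)<5)&(P[:,2]>46)&(P[:,2]<57)
    x=np.sort(L[m,0]);g=np.where(np.diff(x)>2.5)[0];print(y0,[(round(i,1),round(j,1)) for i,j in zip(np.r_[x[:1],x[g+1]],np.r_[x[g],x[-1:]])])
m=(P[:,2]>46)&(P[:,2]<57)
y=np.sort(L[m,1]);print("y ext",y[[5,-5]])
for n,lo,hi in [("yel",(22,180,200),(30,255,255)),("blu",(106,120,150),(120,255,255))]:
    mm,Q=blobs(c,lo,hi,80)
    for k in Q:
        if cv2.boundingRect(k)[1]<320: 
            C=cloud(c,inside(k,er=1)); z=np.percentile(C[:,2],60);r=rect(c,k,z);print(n,cv2.boundingRect(k),"z",z.round(1),C[:,2].min().round(1),np.round(r[0],1),np.round(r[1],1),round(r[2],1))
t=dict(np.load("top1.npz"));m,B=blobs(t,(14,85,165),(20,140,255),150)
for k in B:
    C=cloud(t,inside(k));r=rect(t,k,np.median(C[:,2]));print("lid",np.round(r[0],1),np.round(r[1],1),round(r[2],1),np.median(C[:,2]).round(1))
E
```

```text
rack [ 502.3 -325.2] [167.7 207. ] 5.81 52.92000955571726
-40 [(np.float64(-51.3), np.float64(-43.0)), (np.float64(-11.7), np.float64(-6.2)), (np.float64(5.8), np.float64(11.3)), (np.float64(42.6), np.float64(51.0))]
-20 [(np.float64(-51.4), np.float64(-43.1)), (np.float64(-11.6), np.float64(-6.2)), (np.float64(6.5), np.float64(11.1)), (np.float64(42.7), np.float64(51.0))]
0 [(np.float64(-51.5), np.float64(-43.1)), (np.float64(-12.3), np.float64(-6.9)), (np.float64(6.4), np.float64(11.8)), (np.float64(42.6), np.float64(51.1))]
20 [(np.float64(-51.5), np.float64(-42.9)), (np.float64(-12.1), np.float64(-6.8)), (np.float64(6.3), np.float64(11.6)), (np.float64(42.6), np.float64(51.0))]
40 [(np.float64(-66.6), np.float64(-61.6)), (np.float64(-51.8), np.float64(-43.1)), (np.float64(-11.9), np.float64(-6.6)), (np.float64(6.2), np.float64(11.4)), (np.float64(42.5), np.float64(51.3)), (np.float64(61.0), np.float64(66.3))]
y ext [-58.38921202 148.23616901]
yel (393, 255, 13, 48) z 133.1 131.2 [ 564.1 -390.5] [ 7.6 34.9] 5.9
blu (236, 253, 12, 50) z 133.2 130.9 [ 454.7 -400.9] [ 7.  36.3] 5.9
blu (231, 184, 12, 24) z 133.2 130.9 [ 448.9 -343.8] [ 7.  15.1] 7.4
blu (89, 158, 41, 22) z 16.0 13.7 [ 301.4 -350.2] [40.1  9.6] 26.1
lid [432.9 209.5] [54.8 54.2] 65.3 116.7
lid [ 448.4 -201.2] [42.9 55. ] 17.9 117.6
lid [452.1  85.9] [53.5 54.6] 77.4 114.5
lid [ 486.9 -324.9] [53.8 25.8] 5.1 52.0
lid [ 515.1 -415.3] [ 70.6 106.6] 88.6 14.1
```

```bash
python3 go.py 502 366 230 91.8
```

```text
at [ 508.4 -367.4  230.5] yaw 96.0 F [-0.3 -0.2  0.6] w 1.0 t 2.8
turn [-0.   -0.01  1.05] then shift [2.4441e+01 5.5500e-01 1.6000e-02]
```

move_arm:
  motion:
    - [[0,0,0,0,0,-0.87],[0,0,0,0,0,-0.87],[0,0,0,0,0,-0.86],[0,0,0,0,0,0]]
  fingers: 0

```text
time: 3.17
ee_pos: [505.2, -369.8, 231.0]
eef_rot: [-3.141, -0.0, 1.856]
wrist_force: [0.0, 0.4, -0.2]
width: 0.457
grasp_force: 0.0
```

```bash
python3 go.py 445 -202 140 106.3
```

```text
at [ 505.2 -369.8  231. ] yaw 106.4 F [ 0.   0.4 -0.2] w 0.46 t 3.2
turn [-0.01 -0.01  0.01] then shift [ 5.932 -0.358  3.033]
```

move_arm:
  motion:
    - [[0.75,-0.04,0.2,0,0,0],[0.75,-0.04,0.3,0,0,0],[0.75,-0.04,0.4,0,0,0],[0.75,-0.04,0.4,0,0,0],[0.75,-0.05,0.4,0,0,0],[0.75,-0.05,0.4,0,0,0],[0.75,-0.05,0.4,0,0,0],[0.68,-0.05,0.4,0,0,0],[0,0,0.13,0,0,0],[0,0,0,0,0,0]]
  fingers: 0

```text
time: 4.0
ee_pos: [445.1, -201.3, 139.8]
eef_rot: [-3.141, -0.001, 1.853]
wrist_force: [1.2, -0.1, -1.0]
width: 0.002
grasp_force: 0.0
```

move_arm:
  motion:
    - [[0,0,0.2,0,0,0],[0,0,0.2,0,0,0],[0,0,0.2,0,0,0],[0,0,0.1,0,0,0],[0,0,0.1,0,0,0],[0,0,0.1,0,0,0],[0,0,0.1,0,0,0],[0,0,0,0,0,0]]

```text
time: 4.67
ee_pos: [445.8, -202.0, 110.4]
eef_rot: [3.142, 0.0, 1.854]
wrist_force: [-0.3, 0.8, 0.5]
width: 0.001
grasp_force: 0.0
```

move_arm:
  motion:
    - [[0,0,0.06,0,0,0],[0,0,0.06,0,0,0],[0,0,0,0,0,0]]

```text
time: 4.92
ee_pos: [445.9, -201.9, 107.1]
eef_rot: [3.141, 0.001, 1.854]
wrist_force: [-1.6, 0.4, 3.8]
width: 0.003
grasp_force: 2.1
```

move_arm:
  motion:
    - [[0,0,0.05,0,0,0],[0,0,0.05,0,0,0],[0,0,0,0,0,0]]

```text
time: 5.17
ee_pos: [446.2, -202.1, 105.0]
eef_rot: [3.14, 0.001, 1.854]
wrist_force: [-5.2, 3.0, 15.8]
width: 0.002
grasp_force: 7.6
```

move_arm:
  motion:
    - [[0,0,0.04,0,0,0],[0,0,0,0,0,0]]

```text
time: 5.33
ee_pos: [446.6, -202.3, 104.9]
eef_rot: [3.139, 0.002, 1.854]
wrist_force: [-8.5, 4.8, 28.0]
width: -0.006
grasp_force: 14.5
```

move_arm:
  motion:
    - [[0,0,0.04,0,0,0],[0,0,0.02,0,0,0],[0,0,0,0,0,0]]

```text
time: 5.58
ee_pos: [447.3, -202.6, 104.8]
eef_rot: [3.138, 0.004, 1.854]
wrist_force: [-14.7, 7.0, 48.9]
width: 0.001
grasp_force: 24.5
```

move_arm:
  motion:
    - [[0,0,-0.5,0,0,0],[0,0,-1,0,0,0],[0,0,-1,0,0,0],[0,0,-1,0,0,0],[0,0,-0.5,0,0,0],[0,0,0,0,0,0]]
  fingers: 1

```text
time: 6.08
ee_pos: [446.8, -202.4, 224.3]
eef_rot: [3.137, 0.004, 1.854]
wrist_force: [0.3, 1.0, 0.8]
width: 0.847
grasp_force: 0.0
```

```bash
python3 go.py 445 -202 60 106.3; python3 - <<'E'
from h import *
c=look("wrist");w=c["frame"][:,:,::-1]
s=look("scene");m,B=blobs(s,(14,100,165),(20,170,255),60)
for k in B:
    C=cloud(s,inside(k,er=1))
    if len(C)>8: r=rect(s,k,np.median(C[:,2]));print("S",np.median(C,0).round(1),np.round(r[0],1),round(r[2],1))
m,B=blobs(c,(12,60,120),(22,170,255),300)
for k in B:
    C=cloud(c,inside(k,er=2))
    if len(C)>8: r=rect(c,k,np.median(C[:,2]));print("W",cv2.boundingRect(k),np.median(C,0).round(1),np.round(r[0],1),np.round(r[1],1),round(r[2],1))
sc=s["frame"][:,:,::-1][170:330,120:440]
W=np.zeros((600,800,3),np.uint8);W[:300,:400]=cv2.resize(w,(400,300));W[300:,:600]=cv2.resize(sc,(600,300));cv2.imwrite("pics/p2.png",W)
E
```

```text
at [ 446.8 -202.4  224.3] yaw 106.2 F [0.3 1.  0.8] w 0.85 t 6.1
turn [ 0.06  0.06 -0.02] then shift [ 0.029 -0.054  5.475]
S [454.6  85.9 111.6] [453.1  86.3] 77.3
S [434.  210.5 114.1] [434.5 210.6] 64.3
S [ 246.8 1264.1  -86.1] [ 198.2 1380.7] 89.5
S [ 186.5 1410.2  247.5] [ 202.1 1511.2] 0.6
W (249, 325, 171, 84) [ 485.6 -365.    13.6] [ 510.4 -378.2] [181.1  94. ] 5.5
W (448, 0, 192, 286) [629.3 -75.9   9.1] [643.1 -85.3] [122.5 257.5] 1.8
```

View pics/p2.png

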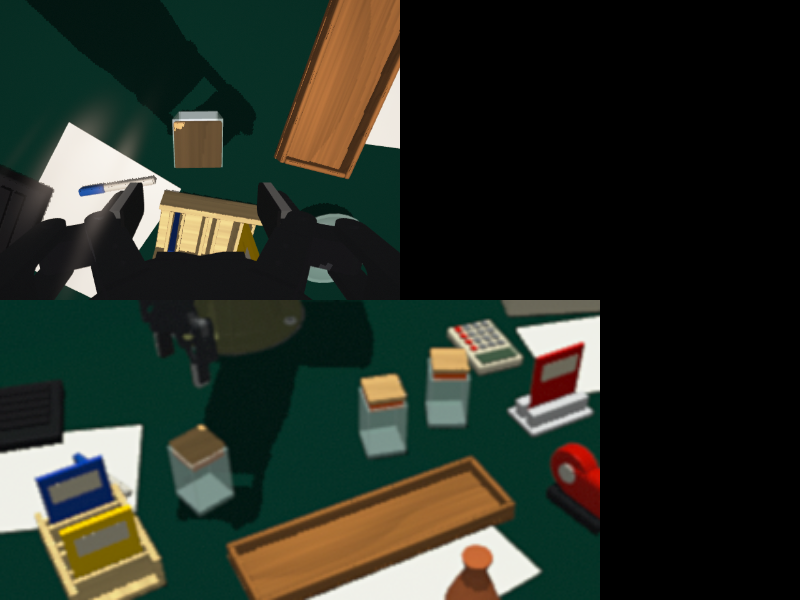

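```bash
cat >> h.py <<'E'
def slab(c,z0,z1,box,xy=None):
    """points with height in z0..z1 inside pixel box -> min rect"""
    x0,y0,x1,y1=box; v,u=np.mgrid[y0:y1,x0:x1]; uv=np.c_[u.ravel(),v.ravel()]; P=cloud(c,uv); P=P[(P[:,2]>z0)&(P[:,2]<z1)]
    if xy is not None: P=P[np.hypot(P[:,0]-xy[0],P[:,1]-xy[1])<60]
    r=cv2.minAreaRect(P[:,:2].astype(np.float32)); return P,np.round(r[0],1),np.round(r[1],1),round(r[2],1)
E
python3 - <<'E'
from h import *
c=look("wrist")
P,a,b,d=slab(c,98,122,(200,150,420,290),(446,-202));print(len(P),np.median(P[:,2]),np.percentile(P[:,2],[5,95]),a,b,d)
E
python3 go.py 445 -202 60 106.3
```

```text
5827 105.94790222139193 [104.60967669 107.06293498] [ 443.9 -202.4] [56.1 58.2] 16.9
at [ 445.4 -201.6  219.8] yaw 106.2 F [ 1.  -0.5 -0.2] w 1.0 t 6.2
turn [-0.01 -0.01 -0.02] then shift [-0.008 -0.016  5.325]
```

move_arm:
  motion:
    - [[0,-0.05,0.6,0,0,0],[0,0,0.7,0,0,0],[0,0,0.7,0,0,0],[0,0,0.7,0,0,0],[0,0,0.7,0,0,0],[0,0,0.7,0,0,0],[0,0,0.6,0,0,0],[0,0,0.4,0,0,0],[0,0,0.3,0,0,0],[0,0,0.06,0,0,0],[0,0,0,0,0,0]]

```text
time: 7.15
ee_pos: [443.8, -202.0, 56.2]
eef_rot: [-3.14, -0.001, 1.854]
wrist_force: [-0.6, 0.4, -0.5]
width: 1.002
grasp_force: 0.0
```

move_arm:
  motion:
    - [[0,0,0,0,0,0],[0,0,0,0,0,0],[0,0,0,0,0,0],[0,0,0,0,0,0],[0,0,0,0,0,0],[0,0,0,0,0,0]]
  fingers: 0
  force: 45

```text
time: 7.65
ee_pos: [444.5, -202.3, 57.8]
eef_rot: [3.141, 0.001, 1.854]
wrist_force: [-2.3, 1.7, 7.0]
width: 0.692
grasp_force: 49.3
```

move_arm:
  motion:
    - [[0,0,-0.1,0,0,0],[0,0,-0.3,0,0,0],[0,0,-0.6,0,0,0],[0,0,-0.6,0,0,0],[0,0,-0.4,0,0,0],[0,0,0,0,0,0]]

```text
time: 8.15
ee_pos: [445.2, -202.6, 119.8]
eef_rot: [3.139, 0.003, 1.854]
wrist_force: [0.6, -0.3, -2.5]
width: 0.694
grasp_force: 49.9
```

```bash
python3 go.py 629 -117 115 91.8
```

```text
at [ 445.2 -202.6  119.8] yaw 106.2 F [ 0.6 -0.3 -2.5] w 0.69 t 8.2
turn [0.05 0.04 3.6 ] then shift [2.661 6.214 0.16 ]
```

move_arm:
  motion:
    - [[0,0,0,0.03,0.02,0.9],[0,0,0,0.02,0.02,0.9],[0,0,0,0,0,0.9],[0,0,0,0,0,0.9],[0.2,0.4,0,0,0,0],[0.3,0.8,0,0,0,0],[0.35,0.9,0,0,0,0],[0.35,0.9,0,0,0,0],[0.35,0.9,0,0,0,0],[0.35,0.9,0,0,0,0],[0.29,0.88,0,0,0,0],[0.2,0.6,0,0,0,0]]

```text
time: 9.15
ee_pos: [632.2, -122.7, 115.4]
eef_rot: [-3.137, -0.002, 1.605]
wrist_force: [-2.1, -0.3, -4.0]
width: 0.696
grasp_force: 50.1
```

move_arm:
  motion:
    - [[0,0,0,0,0,0],[0,0,0,0,0,0]]

```text
time: 9.32
ee_pos: [630.6, -123.5, 115.1]
eef_rot: [-3.136, -0.003, 1.605]
wrist_force: [-0.2, 0.5, -2.7]
width: 0.701
grasp_force: 50.5
```

```bash
python3 go.py 631.4 -125 68 91.8; python3 - <<'E'
from h import *
t=look("top");P,a,b,d=slab(t,20,40,(250,185,445,260));print("tray",a,b,d)
m,B=blobs(t,(14,85,150),(20,140,255),150)
for k in B:
    C=cloud(t,inside(k));r=rect(t,k,np.median(C[:,2]));print("lid",np.round(r[0],1),np.round(r[1],1),round(r[2],1),np.median(C[:,2]).round(1))
E
```

```text
at [ 630.6 -123.5  115.1] yaw 91.9 F [-0.2  0.5 -2.7] w 0.7 t 9.3
turn [-0.08 -0.04  0.04] then shift [-0.05   0.026  1.569]
tray [626.5  37.4] [116.6 286.3] 1.9
lid [432.7 209.7] [55.4 55. ] 64.6 116.7
lid [452.1  86. ] [53.9 54.6] 77.4 114.5
lid [ 511.2 -384.3] [169.  123.2] 5.9 15.5
```

move_arm:
  motion:
    - [[-0.05,0.02,0.3,-0.08,-0.04,0],[0,0,0.4,0,0,0],[0,0,0.4,0,0,0],[0,0,0.2,0,0,0],[0,0,0.15,0,0,0],[0,0,0,0,0,0]]

```text
time: 9.87
ee_pos: [630.3, -126.0, 71.4]
eef_rot: [-3.141, 0.0, 1.602]
wrist_force: [-0.2, 0.2, -4.3]
width: 0.698
grasp_force: 50.4
```

move_arm:
  motion:
    - [[0,0,0.05,0,0,0],[0,0,0.05,0,0,0],[0,0,0.05,0,0,0],[0,0,0,0,0,0]]

```text
time: 10.2
ee_pos: [631.0, -126.0, 68.3]
eef_rot: [3.14, 0.001, 1.602]
wrist_force: [-1.1, 0.2, -3.6]
width: 0.696
grasp_force: 50.4
```

move_arm:
  motion:
    - [[0,0,0.05,0,0,0],[0,0,0.05,0,0,0],[0,0,0,0,0,0]]

```text
time: 10.45
ee_pos: [631.2, -126.1, 65.9]
eef_rot: [3.139, 0.001, 1.602]
wrist_force: [-1.4, -0.2, 1.6]
width: 0.697
grasp_force: 51.0
```

move_arm:
  motion:
    - [[0,0,0.03,0,0,0],[0,0,0,0,0,0],[0,0,0,0,0,0],[0,0,0,0,0,0]]
  fingers: 1

```text
time: 10.78
ee_pos: [631.1, -126.1, 64.6]
eef_rot: [3.14, 0.001, 1.602]
wrist_force: [1.0, -0.3, -0.0]
width: 1.001
grasp_force: 0.0
```

move_arm:
  motion:
    - [[0,0,-0.3,0,0,0],[0,0,-0.7,0,0,0],[0,0,-1,0,0,0],[0,0,-1,0,0,0],[0,0,-1,0,0,0],[0,0,0,0,0,0]]

```text
time: 11.28
ee_pos: [632.7, -126.4, 192.2]
eef_rot: [3.13, 0.004, 1.602]
wrist_force: [0.2, -0.3, 0.9]
width: 1.002
grasp_force: 0.0
```

```bash
python3 go.py 453 86 130 77.4; python3 - <<'E'
from h import *
c=look("wrist");P,a,b,d=slab(c,98,130,(150,120,480,330),(631,-126));print(len(P),np.median(P[:,2]),a,b,d)
E
```

```text
at [ 632.7 -126.4  192.2] yaw 91.8 F [ 0.2 -0.3  0.9] w 1.0 t 11.3
turn [0.17 0.03 3.6 ] then shift [ 5.603 -7.39   2.072]
8403 113.8910738448233 [ 629.3 -129. ] [60.1 60.6] 2.3
```

move_arm:
  motion:
    - [[0,0,0,0,0,0.9],[0,0,0,0,0,0.9],[0,0,0,0,0,0.9],[0,0,0,0,0,0.9],[0.62,-0.82,0,0,0,0],[0.62,-0.82,0,0,0,0],[0.62,-0.82,0,0,0,0],[0.62,-0.82,0,0,0,0],[0.62,-0.82,0,0,0,0],[0.62,-0.82,0.2,0,0,0],[0.62,-0.82,0.3,0,0,0],[0.62,-0.82,0.4,0,0,0]]
  fingers: 0

```text
time: 12.33
ee_pos: [470.0, 63.1, 157.0]
eef_rot: [3.139, 0.0, 1.351]
wrist_force: [0.7, 0.3, 0.5]
width: -0.001
grasp_force: 0.0
```

move_arm:
  motion:
    - [[0.62,-0.82,0.4,0,0,0],[0,0,0.2,0,0,0],[0,0,0,0,0,0],[0,0,0,0,0,0]]

```text
time: 12.67
ee_pos: [451.5, 85.4, 139.1]
eef_rot: [3.14, 0.0, 1.351]
wrist_force: [0.1, -0.3, 0.5]
width: -0.002
grasp_force: 0.0
```

```bash
python3 go.py 453 86 116 77.4; python3 - <<'E'
from h import *
s=look("scene");m,B=blobs(s,(14,100,165),(20,170,255),60)
for k in B:
    C=cloud(s,inside(k,er=1))
    if len(C)>8: r=rect(s,k,np.median(C[:,2]));print("S",np.median(C,0).round(1),np.round(r[0],1),round(r[2],1))
E
```

```text
at [451.5  85.4 139.1] yaw 77.4 F [ 0.1 -0.3  0.5] w -0.0 t 12.7
turn [0.02 0.01 0.01] then shift [0.029 0.044 0.77 ]
S [ 616.2 -149.7  111.9] [ 615.2 -149.3] 88.9
S [434.4 210.9 113.8] [434.3 210.8] 64.3
S [ 249.5 1262.9  -85.3] [ 199.1 1379.3] 89.5
S [ 188.1 1410.4  247.5] [ 202.2 1511. ] 0.6
```

move_arm:
  motion:
    - [[0.03,0.04,0.25,0,0,0],[0,0,0.25,0,0,0],[0,0,0.12,0,0,0],[0,0,0.12,0,0,0],[0,0,0.12,0,0,0],[0,0,0.12,0,0,0],[0,0,0.06,0,0,0],[0,0,0.06,0,0,0],[0,0,0.05,0,0,0],[0,0,0,0,0,0]]

```text
time: 13.55
ee_pos: [452.9, 86.1, 105.0]
eef_rot: [3.139, 0.0, 1.351]
wrist_force: [-3.1, -1.6, 7.6]
width: 0.003
grasp_force: 3.8
```

move_arm:
  motion:
    - [[0,0,0.05,0,0,0],[0,0,0.04,0,0,0],[0,0,0,0,0,0]]

```text
time: 13.8
ee_pos: [454.2, 86.2, 104.9]
eef_rot: [3.135, -0.001, 1.351]
wrist_force: [-12.2, -3.4, 40.2]
width: 0.001
grasp_force: 20.4
```

move_arm:
  motion:
    - [[0,0,-0.4,0,0,0],[0,0,-0.8,0,0,0],[0,0,-1,0,0,0],[0,0,-0.8,0,0,0],[0,0,-0.4,0,0,0],[0,0,0,0,0,0],[0,0,0,0,0,0]]
  fingers: 1

```text
time: 14.38
ee_pos: [452.6, 86.3, 203.7]
eef_rot: [3.139, 0.0, 1.351]
wrist_force: [0.2, -0.3, -0.3]
width: 0.974
grasp_force: 0.0
```

```bash
python3 - <<'E'
from h import *
c=look("wrist");P,a,b,d=slab(c,98,125,(150,120,480,330),(453,86));print(len(P),np.median(P[:,2]),a,b,d)
E
python3 go.py 453 86 56 77.4
```

```text
6541 105.94974949154073 [452.   85.2] [55.7 59. ] 77.5
at [452.2  86.3 202.9] yaw 77.4 F [ 0.1  0.2 -0.2] w 1.0 t 14.4
turn [0.01 0.01 0.  ] then shift [-3.000e-03  2.700e-02  4.897e+00]
```

Lid home (height 105.9, as for the first). Grasp it.

move_arm:
  motion:
    - [[0,0,0.6,0,0,0],[0,0,0.7,0,0,0],[0,0,0.7,0,0,0],[0,0,0.7,0,0,0],[0,0,0.7,0,0,0],[0,0,0.6,0,0,0],[0,0,0.4,0,0,0],[0,0,0.3,0,0,0],[0,0,0.2,0,0,0],[0,0,0,0,0,0]]

```text
time: 15.27
ee_pos: [452.0, 86.1, 55.5]
eef_rot: [-3.141, 0.001, 1.351]
wrist_force: [0.0, -0.5, 0.1]
width: 1.005
grasp_force: 0.0
```

move_arm:
  motion:
    - [[0,0,0,0,0,0],[0,0,0,0,0,0],[0,0,0,0,0,0],[0,0,0,0,0,0],[0,0,0,0,0,0],[0,0,0,0,0,0]]
  fingers: 0

```text
time: 15.77
ee_pos: [453.1, 86.3, 57.5]
eef_rot: [3.139, -0.0, 1.351]
wrist_force: [-2.3, -0.1, 6.8]
width: 0.697
grasp_force: 49.7
```

move_arm:
  motion:
    - [[0,0,-0.1,0,0,0],[0,0,-0.3,0,0,0],[0,0,-0.6,0,0,0],[0,0,-0.6,0,0,0],[0,0,-0.5,0,0,0],[0,0,0,0,0,-0.9],[0,0,0,0,0,-0.9],[0,0,0,0,0,-0.9],[0,0,0,0,0,-0.9],[0,0,0,0,0,0],[0,0,0,0,0,0]]

```text
time: 16.68
ee_pos: [452.6, 86.3, 120.2]
eef_rot: [3.14, 0.001, 1.6]
wrist_force: [0.7, 1.0, -3.7]
width: 0.693
grasp_force: 50.3
```

```bash
python3 go.py 628 -15 71 91.8
```

```text
at [452.6  86.3 120.2] yaw 91.7 F [ 0.7  1.  -3.7] w 0.69 t 16.7
turn [ 0.02  0.01 -0.03] then shift [-3.557  5.738  1.64 ]
```

move_arm:
  motion:
    - [[-0.3,0.5,0,0,0,0],[-0.5,0.8,0,0,0,0],[-0.55,0.85,0,0,0,0],[-0.55,0.85,0,0,0,0],[-0.55,0.85,0,0,0,0],[-0.5,0.85,0,0,0,0],[-0.4,0.7,0.1,0,0,0],[-0.2,0.34,0.2,0,0,0],[0,0,0.4,0,0,0],[0,0,0.4,0,0,0],[0,0,0.3,0,0,0],[0,0,0.15,0,0,0]]

```text
time: 17.68
ee_pos: [626.9, -14.2, 71.7]
eef_rot: [-3.14, 0.0, 1.602]
wrist_force: [-0.6, 0.5, -4.8]
width: 0.696
grasp_force: 50.8
```

move_arm:
  motion:
    - [[0,0,0.05,0,0,0],[0,0,0.05,0,0,0],[0,0,0,0,0,0]]

```text
time: 17.93
ee_pos: [628.2, -14.6, 71.0]
eef_rot: [3.14, 0.001, 1.603]
wrist_force: [-0.2, -0.2, -4.4]
width: 0.693
grasp_force: 50.8
```

move_arm:
  motion:
    - [[0,0,0.05,0,0,0],[0,0,0.05,0,0,0],[0,0,0.05,0,0,0],[0,0,0,0,0,0]]

```text
time: 18.27
ee_pos: [628.1, -14.8, 66.0]
eef_rot: [3.14, 0.001, 1.602]
wrist_force: [0.0, 0.3, -4.3]
width: 0.699
grasp_force: 50.8
```

move_arm:
  motion:
    - [[0,0,0.03,0,0,0],[0,0,0,0,0,0]]

```text
time: 18.43
ee_pos: [628.3, -14.9, 65.7]
eef_rot: [3.14, 0.001, 1.602]
wrist_force: [-2.8, -0.7, 0.2]
width: 0.698
grasp_force: 51.1
```

Contact; release, rise, move towards can at (434,210).

move_arm:
  motion:
    - [[0,0,0.03,0,0,0],[0,0,0,0,0,0],[0,0,0,0,0,0],[0,0,0,0,0,0]]
  fingers: 1

```text
time: 18.77
ee_pos: [628.4, -14.8, 64.6]
eef_rot: [3.139, 0.001, 1.602]
wrist_force: [0.3, 0.7, -1.3]
width: 1.001
grasp_force: 0.0
```

move_arm:
  motion:
    - [[0,0,-0.3,0,0,0],[0,0,-0.7,0,0,0],[0,0,-1,0,0,0],[0,0,-1,0,0,0],[0,0,-0.6,0,0,0],[0,0,0,0,0,0],[0,0,0,0,0,0]]

```text
time: 19.35
ee_pos: [628.4, -14.7, 173.9]
eef_rot: [3.138, 0.001, 1.602]
wrist_force: [-0.2, -0.2, 0.7]
width: 1.0
grasp_force: 0.0
```

```bash
python3 - <<'E'
from h import *
c=look("wrist");P,a,b,d=slab(c,98,130,(150,120,480,330),(628,-15));print(len(P),np.median(P[:,2]),a,b,d)
t=look("top");m,B=blobs(t,(14,85,150),(20,140,255),150)
for k in B:
    C=cloud(t,inside(k));r=rect(t,k,np.median(C[:,2]));print("lid",np.round(r[0],1),np.round(r[1],1),round(r[2],1),np.median(C[:,2]).round(1))
E
python3 go.py 434 210 140 65
```

```text
9771 113.86149454164982 [627.9 -16.4] [60.3 60.5] 1.6
lid [432.7 209.7] [55.3 55. ] 64.6 116.7
lid [ 511.3 -384.3] [168.7 123.2] 5.9 15.5
lid [ 616.3 -152.5] [52.  57.1] 88.5 114.7
at [627.6 -14.7 171.6] yaw 91.8 F [ 0.1 -0.1 -0.4] w 1.0 t 19.4
turn [0.01 0.01 6.7 ] then shift [ 4.06  -9.015  1.055]
```

The first canister has been nudged to about (616,-152). It is still inside the tray and upright at 114 mm, so it can stay. Now the third canister.

move_arm:
  motion:
    - [[0,0,0,0,0,1],[0,0,0,0,0,1],[0,0,0,0,0,1],[0,0,0,0,0,1],[0,0,0,0,0,1],[0,0,0,0,0,1],[0,0,0,0,0,0.7],[0.41,-0.9,0,0,0,0],[0.41,-0.9,0,0,0,0],[0.41,-0.9,0,0,0,0],[0.41,-0.9,0,0,0,0],[0.41,-0.9,0,0,0,0]]
  fingers: 0

```text
time: 20.45
ee_pos: [530.1, 98.9, 170.9]
eef_rot: [-3.142, 0.001, 1.134]
wrist_force: [0.2, 0.8, 0.5]
width: -0.002
grasp_force: 0.0
```

move_arm:
  motion:
    - [[0.41,-0.9,0,0,0,0],[0.41,-0.9,0.1,0,0,0],[0.41,-0.9,0.2,0,0,0],[0.41,-0.9,0.3,0,0,0],[0.37,-0.9,0.3,0,0,0],[0,0,0.15,0,0,0],[0,0,0,0,0,0],[0,0,0,0,0,0]]

```text
time: 21.12
ee_pos: [434.9, 209.5, 140.0]
eef_rot: [3.141, 0.001, 1.135]
wrist_force: [0.3, 0.6, 0.7]
width: -0.002
grasp_force: 0.0
```

move_arm:
  motion:
    - [[0,0,0.25,0,0,0],[0,0,0.25,0,0,0],[0,0,0.12,0,0,0],[0,0,0.12,0,0,0],[0,0,0.12,0,0,0],[0,0,0.12,0,0,0],[0,0,0.05,0,0,0],[0,0,0,0,0,0]]

```text
time: 21.78
ee_pos: [435.1, 209.6, 109.6]
eef_rot: [3.14, -0.0, 1.134]
wrist_force: [0.3, -0.3, 0.6]
width: -0.002
grasp_force: 0.1
```

move_arm:
  motion:
    - [[0,0,0.06,0,0,0],[0,0,0.06,0,0,0],[0,0,0.05,0,0,0],[0,0,0,0,0,0]]

```text
time: 22.12
ee_pos: [435.3, 209.7, 105.0]
eef_rot: [3.139, -0.001, 1.135]
wrist_force: [-2.4, -2.3, 8.6]
width: 0.0
grasp_force: 4.3
```

move_arm:
  motion:
    - [[0,0,0.05,0,0,0],[0,0,0.04,0,0,0],[0,0,0,0,0,0]]

```text
time: 22.37
ee_pos: [436.3, 210.1, 104.9]
eef_rot: [3.137, -0.003, 1.135]
wrist_force: [-12.3, -5.2, 39.5]
width: -0.002
grasp_force: 20.0
```

move_arm:
  motion:
    - [[0,0,-0.4,0,0,0],[0,0,-0.8,0,0,0],[0,0,-1,0,0,0],[0,0,-0.8,0,0,0],[0,0,-0.4,0,0,0],[0,0,0,0,0,0],[0,0,0,0,0,0]]
  fingers: 1

```text
time: 22.95
ee_pos: [434.8, 209.7, 203.5]
eef_rot: [3.139, -0.001, 1.135]
wrist_force: [-0.2, -0.1, -0.4]
width: 0.973
grasp_force: 0.0
```

```bash
python3 - <<'E'
from h import *
c=look("wrist");P,a,b,d=slab(c,98,125,(150,120,480,330),(434,210));print(len(P),np.median(P[:,2]),a,b,d)
E
python3 go.py 434 210 56 65
```

```text
6558 105.9623037371899 [433.7 210. ] [55.6 56.3] 65.2
at [434.5 209.6 202.8] yaw 65.0 F [-0.7 -0.1 -1.7] w 1.0 t 23.0
turn [0.02 0.01 0.  ] then shift [ 0.005 -0.02   4.893]
```

move_arm:
  motion:
    - [[0,0,0.6,0,0,0],[0,0,0.7,0,0,0],[0,0,0.7,0,0,0],[0,0,0.7,0,0,0],[0,0,0.7,0,0,0],[0,0,0.6,0,0,0],[0,0,0.4,0,0,0],[0,0,0.3,0,0,0],[0,0,0.2,0,0,0],[0,0,0,0,0,0]]

```text
time: 23.83
ee_pos: [434.3, 209.4, 55.3]
eef_rot: [3.141, 0.002, 1.135]
wrist_force: [0.7, 0.2, 0.1]
width: 0.999
grasp_force: 0.0
```

move_arm:
  motion:
    - [[0,0,0,0,0,0],[0,0,0,0,0,0],[0,0,0,0,0,0],[0,0,0,0,0,0],[0,0,0,0,0,0],[0,0,0,0,0,0]]
  fingers: 0

```text
time: 24.33
ee_pos: [435.3, 209.9, 57.5]
eef_rot: [3.139, -0.001, 1.135]
wrist_force: [-2.4, -0.1, 6.1]
width: 0.7
grasp_force: 49.6
```

move_arm:
  motion:
    - [[0,0,-0.1,0,0,0],[0,0,-0.3,0,0,0],[0,0,-0.6,0,0,0],[0,0,-0.6,0,0,0],[0,0,-0.5,0,0,0],[0,0,0,0,0,-0.95],[0,0,0,0,0,-0.95],[0,0,0,0,0,-0.95],[0,0,0,0,0,-0.95],[0,0,0,0,0,-0.95],[0,0,0,0,0,-0.95],[0,0,0,0,0,-0.95]]

```text
time: 25.33
ee_pos: [434.8, 209.6, 120.3]
eef_rot: [3.14, 0.001, 1.602]
wrist_force: [-1.0, 0.2, -2.6]
width: 0.694
grasp_force: 49.7
```

```bash
python3 go.py 625 95 71 91.8
```

```text
at [434.8 209.6 120.3] yaw 91.8 F [-1.   0.2 -2.6] w 0.69 t 25.3
turn [ 0.03  0.01 -0.  ] then shift [-4.019  6.216  1.643]
```

move_arm:
  motion:
    - [[-0.35,0.5,0,0,0,0],[-0.55,0.85,0,0,0,0],[-0.6,0.9,0,0,0,0],[-0.6,0.9,0,0,0,0],[-0.6,0.9,0,0,0,0],[-0.6,0.9,0,0,0,0],[-0.47,0.8,0.1,0,0,0],[-0.25,0.46,0.2,0,0,0],[0,0,0.4,0,0,0],[0,0,0.4,0,0,0],[0,0,0.3,0,0,0],[0,0,0.15,0,0,0]]

```text
time: 26.33
ee_pos: [623.2, 94.8, 71.9]
eef_rot: [-3.141, 0.001, 1.6]
wrist_force: [-0.3, 0.3, -3.4]
width: 0.696
grasp_force: 50.0
```

move_arm:
  motion:
    - [[0,0,0.05,0,0,0],[0,0,0.05,0,0,0],[0,0,0.05,0,0,0],[0,0,0,0,0,0]]

```text
time: 26.67
ee_pos: [624.6, 94.5, 69.4]
eef_rot: [3.139, 0.001, 1.599]
wrist_force: [0.4, 0.2, -3.3]
width: 0.7
grasp_force: 50.0
```

move_arm:
  motion:
    - [[0,0,0.03,0,0,0],[0,0,0.03,0,0,0],[0,0,0,0,0,0]]

```text
time: 26.92
ee_pos: [624.6, 94.4, 67.3]
eef_rot: [3.14, 0.001, 1.599]
wrist_force: [-0.1, -0.7, -2.9]
width: 0.696
grasp_force: 50.0
```

move_arm:
  motion:
    - [[0,0,0.04,0,0,0],[0,0,0.04,0,0,0],[0,0,0,0,0,0]]

```text
time: 27.17
ee_pos: [624.7, 94.3, 65.6]
eef_rot: [3.139, 0.001, 1.599]
wrist_force: [-3.5, -0.9, 3.8]
width: 0.698
grasp_force: 50.7
```

move_arm:
  motion:
    - [[0,0,0.02,0,0,0],[0,0,0,0,0,0],[0,0,0,0,0,0],[0,0,0,0,0,0]]
  fingers: 1

```text
time: 27.5
ee_pos: [624.6, 94.4, 64.3]
eef_rot: [3.14, 0.001, 1.599]
wrist_force: [0.9, 0.2, 0.0]
width: 0.999
grasp_force: 0.0
```

move_arm:
  motion:
    - [[0,0,-0.3,0,0,0],[0,0,-0.7,0,0,0],[0,0,-1,0,0,0],[0,0,-1,0,0,0],[0,0,-1,0,0,0],[0,0,-1,0,0,0],[0,0,-0.6,0,0,0],[0,0,0,0,0,0],[0,0,0,0,0,0]]

```text
time: 28.25
ee_pos: [624.5, 94.5, 233.7]
eef_rot: [3.138, 0.001, 1.599]
wrist_force: [0.2, -0.5, -1.0]
width: 1.003
grasp_force: 0.0
```

```bash
python3 - <<'E'
from h import *
c=look("wrist");P,a,b,d=slab(c,98,130,(150,120,480,330),(625,95));print(len(P),np.median(P[:,2]),a,b,d)
E
python3 go.py 502 366 230 91.2
```

```text
6181 113.89566340867952 [624.2  93.6] [60.1 59.7] 1.6
at [624.1  94.5 232.2] yaw 91.6 F [ 0.   1.  -0.1] w 1.0 t 28.3
turn [0.02 0.01 0.1 ] then shift [ 9.134 -3.879  0.073]
```

Cans placed. Now the foot and the red board.

move_arm:
  motion:
    - [[0.83,-0.35,0,0,0,0],[0.83,-0.35,0,0,0,0],[0.83,-0.35,0,0,0,0],[0.83,-0.35,0,0,0,0],[0.83,-0.35,0,0,0,0],[0.83,-0.35,0,0,0,0],[0.83,-0.35,0,0,0,0],[0.83,-0.35,0,0,0,0],[0.83,-0.35,0,0,0,0],[0.83,-0.35,0,0,0,0],[0.83,-0.38,0,0,0,0],[0,0,0,0,0,0]]
  fingers: 0.4

```text
time: 29.3
ee_pos: [497.7, 368.3, 230.4]
eef_rot: [-3.141, 0.001, 1.603]
wrist_force: [-0.7, 0.3, 1.0]
width: 0.403
grasp_force: 0.0
```

move_arm:
  motion:
    - [[0,0,0,0,0,0.1],[0,0,0,0,0,0],[0,0,0,0,0,0]]

```text
time: 29.55
ee_pos: [500.6, 364.1, 231.4]
eef_rot: [3.141, 0.001, 1.591]
wrist_force: [-0.2, 0.3, 0.2]
width: 0.404
grasp_force: 0.0
```

```bash
cat > brd.py <<'E'
from h import *
# foot seen from the wrist: red board's top edge and the slot
c=look("wrist");cv2.imwrite("pics/wf.png",c["frame"][:,:,::-1]);np.savez("wf.npz",**c)
P,a,b,d=slab(c,29,41,(180,130,460,330));P=P[np.hypot(P[:,0]-503,P[:,1]-366)<75];r=cv2.minAreaRect(P[:,:2].astype(np.float32));print("foot",len(P),np.round(r[0],1),np.round(r[1],1),round(r[2],1))
a=np.radians(1.8);e=np.array([[np.cos(a),np.sin(a)],[-np.sin(a),np.cos(a)]]);L=(P[:,:2]-[503,366])@e.T
for y0 in(-50,-25,0,25,50):
    x=np.sort(L[abs(L[:,1]-y0)<5,0])
    if len(x)<5: continue
    g=np.where(np.diff(x)>2.5)[0];print(y0,[(round(float(i),1),round(float(j),1)) for i,j in zip(np.r_[x[:1],x[g+1]],np.r_[x[g],x[-1:]])])
P,a,b,d=slab(c,118,138,(150,120,480,340),(502,366));print("board top",len(P),np.median(P[:,2]),a,b,d)
E
python3 brd.py; python3 go.py 502 366 230 91.2
```

```text
foot 4426 [503.6 366.8] [ 47.7 110.3] 2.3
-50 [(-22.8, -5.3), (8.2, 24.8)]
-25 [(-22.3, -5.0), (7.4, 24.6)]
0 [(-22.6, -5.5), (7.4, 24.4)]
25 [(-22.8, -6.1), (7.5, 24.2)]
50 [(-23.0, -5.7), (-3.1, 4.1), (6.8, 24.0)]
board top 1477 129.00855238253956 [503.8 367.4] [ 8.  89.4] 2.3
at [500.7 364.  231.6] yaw 91.1 F [ 0.3 -0.1 -0.2] w 0.4 t 29.6
turn [ 0.02  0.02 -0.02] then shift [0.065 0.044 0.053]
```

View pics/wf.png

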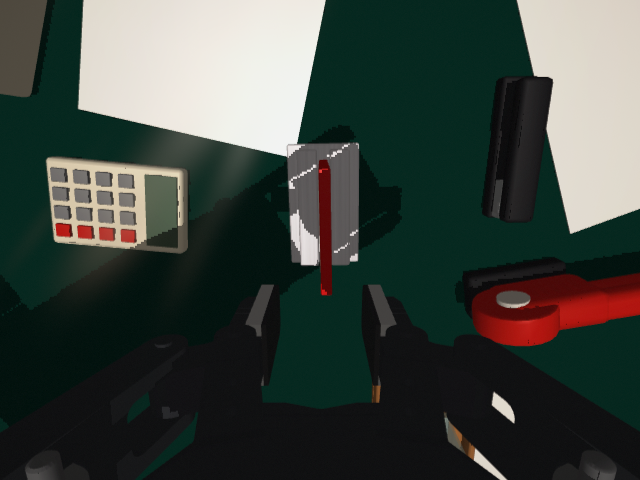

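The wrist view shows the red board upright in the foot at (325,228), with the fingers on either side of its column. The foot is at (504,366.5) with yaw 2.3°, and the board top is centred at (503.8,367.4).

move_arm:
  motion:
    - [[0.11,0.11,0.4,0,0,-0.3],[0,0,0.7,0,0,0],[0,0,0.8,0,0,0],[0,0,0.8,0,0,0],[0,0,0.8,0,0,0],[0,0,0.7,0,0,0],[0,0,0.4,0,0,0],[0,0,0.19,0,0,0],[0,0,0,0,0,0]]

```text
time: 30.35
ee_pos: [503.6, 367.9, 87.1]
eef_rot: [3.141, 0.002, 1.613]
wrist_force: [0.5, 0.1, -0.2]
width: 0.402
grasp_force: 0.0
```

move_arm:
  motion:
    - [[0,0,0,0,0,0],[0,0,0,0,0,0],[0,0,0,0,0,0],[0,0,0,0,0,0],[0,0,0,0,0,0]]
  fingers: 0
  force: 40

```text
time: 30.77
ee_pos: [504.3, 368.6, 89.7]
eef_rot: [3.138, -0.0, 1.613]
wrist_force: [-0.2, 0.6, 6.5]
width: 0.086
grasp_force: 40.3
```

move_arm:
  motion:
    - [[0,0,-0.1,0,0,0],[0,0,-0.3,0,0,0],[0,0,-0.5,0,0,0],[0,0,-0.6,0,0,0],[0,0,-0.7,0,0,0],[0,0,-0.7,0,0,0],[0,0,-0.5,0,0,0],[0,0,0,0,0,-0.87],[0,0,0,0,0,0]]

```text
time: 31.52
ee_pos: [503.7, 368.5, 192.0]
eef_rot: [3.138, -0.0, 1.676]
wrist_force: [0.7, -0.4, -0.8]
width: 0.091
grasp_force: 39.3
```

```bash
python3 go.py 507 -369 190 95.8; python3 - <<'E'
from h import *
c=look("wrist");hsv=cv2.cvtColor(np.ascontiguousarray(c["frame"]),cv2.COLOR_RGB2HSV)
cv2.imwrite("pics/wh.png",c["frame"][:,:,::-1])
E
```

```text
at [503.7 368.5 192. ] yaw 96.1 F [ 0.7 -0.4 -0.8] w 0.09 t 31.5
turn [ 0.05 -0.    0.06] then shift [-24.468  -2.376   0.065]
```

View pics/wh.png

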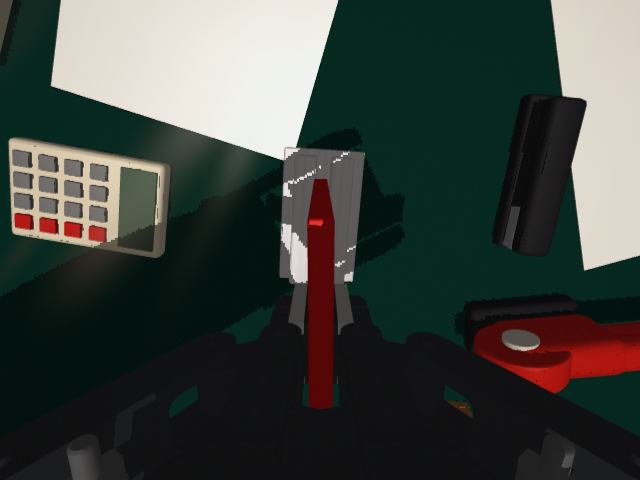

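move_arm:
  motion:
    - [[0,0,0,0.05,0,0.06],[-0.5,-0.05,0,0,0,0],[-0.9,-0.09,0,0,0,0],[-0.9,-0.09,0,0,0,0],[-0.9,-0.09,0,0,0,0],[-0.9,-0.09,0,0,0,0],[-0.9,-0.09,0,0,0,0],[-0.9,-0.09,0,0,0,0],[-0.9,-0.09,0,0,0,0],[-0.9,-0.09,0,0,0,0],[-0.9,-0.09,0,0,0,0],[-0.9,-0.09,0,0,0,0]]

```text
time: 32.57
ee_pos: [502.8, 80.6, 190.2]
eef_rot: [-3.139, 0.001, 1.668]
wrist_force: [-0.0, -0.5, -1.2]
width: 0.088
grasp_force: 39.2
```

move_arm:
  motion:
    - [[-0.9,-0.09,0,0,0,0],[-0.9,-0.09,0,0,0,0],[-0.9,-0.09,0,0,0,0],[-0.9,-0.09,0,0,0,0],[-0.9,-0.09,0,0,0,0],[-0.9,-0.09,0,0,0,0],[-0.9,-0.09,0,0,0,0],[-0.9,-0.09,0,0,0,0],[-0.9,-0.09,0,0,0,0],[-0.9,-0.09,0,0,0,0],[-0.9,-0.09,0,0,0,0],[-0.9,-0.09,0,0,0,0]]

```text
time: 33.57
ee_pos: [502.5, -245.0, 190.4]
eef_rot: [-3.139, 0.0, 1.668]
wrist_force: [0.5, -0.0, -0.3]
width: 0.089
grasp_force: 39.2
```

```bash
python3 go.py 507 -368.5 190 95.8
```

```text
at [ 502.5 -245.   190.4] yaw 95.5 F [ 0.5 -0.  -0.3] w 0.09 t 33.6
turn [-0.04  0.   -0.06] then shift [-4.112 -0.266  0.013]
```

move_arm:
  motion:
    - [[-0.9,-0.06,0,-0.04,0,-0.06],[-0.9,-0.06,0,0,0,0],[-0.9,-0.06,0,0,0,0],[-0.7,-0.05,0,0,0,0],[-0.5,-0.03,0,0,0,0],[-0.2,-0.01,0,0,0,0],[0,0,0,0,0,0],[0,0,0,0,0,0],[0,0,0,0,0,0]]

```text
time: 34.32
ee_pos: [507.5, -365.9, 190.9]
eef_rot: [3.141, 0.0, 1.674]
wrist_force: [0.6, 0.6, -1.2]
width: 0.092
grasp_force: 39.2
```

```bash
python3 go.py 507 -368.5 190 95.8;  python3 - <<'E'
from h import *
c=look("wrist");cv2.imwrite("pics/wr.png",c["frame"][:,:,::-1]);np.savez("wr.npz",**c)
v,u=np.mgrid[0:480,0:640];P=cloud(c,np.c_[u.ravel(),v.ravel()])
a=np.radians(5.8);e=np.array([[np.cos(a),np.sin(a)],[-np.sin(a),np.cos(a)]]);L=(P[:,:2]-[507,-369.5])@e.T
m0=(P[:,2]>46)&(P[:,2]<58)&(abs(L[:,0])<90)&(abs(L[:,1])<65)
for y0 in(-40,-20,0,20,40,52):
    x=np.sort(L[m0&(abs(L[:,1]-y0)<5),0])
    if len(x)<5: continue
    g=np.where(np.diff(x)>2.5)[0];print(y0,[(round(float(i),1),round(float(j),1)) for i,j in zip(np.r_[x[:1],x[g+1]],np.r_[x[g],x[-1:]])])
y=np.sort(L[m0,1]);print("y",y[[5,-5]])
m=(P[:,2]>205)&(P[:,2]<236)&(abs(L[:,0])<30)&(L[:,1]>-70)&(L[:,1]<70)
hsv=cv2.cvtColor(np.ascontiguousarray(c["frame"]),cv2.COLOR_RGB2HSV).reshape(-1,3);red=((hsv[:,0]<6)|(hsv[:,0]>174))&(hsv[:,1]>120)
m&=red;r=cv2.minAreaRect(L[m].astype(np.float32));print("board top",m.sum(),np.median(P[m,2]),np.round(r[0],1),np.round(r[1],1),r[2])
mb=red&(abs(L[:,0])<30)&(abs(L[:,1])<70)&(P[:,2]<205)&(P[:,2]>90);print("face",mb.sum(),P[mb,2].min() if mb.any() else 0,np.median(L[mb],0))
E
```

```text
at [ 507.5 -365.9  190.9] yaw 95.9 F [ 0.6  0.6 -1.2] w 0.09 t 34.3
turn [0.01 0.   0.03] then shift [-0.085 -0.024  0.03 ]
-40 [(-51.6, -43.2), (-11.8, -10.1), (42.6, 51.0)]
-20 [(-51.5, -43.1), (-11.7, -9.9), (11.5, 11.6), (42.5, 50.9)]
0 [(-51.6, -43.1), (-12.3, -10.6), (42.5, 51.0)]
20 [(-51.6, -43.1), (-12.1, -7.3), (8.7, 11.2), (42.5, 50.9)]
40 [(-67.1, -61.2), (-58.2, -43.0), (-11.9, -6.5), (5.6, 11.6), (42.5, 57.4), (60.5, 66.2)]
52 [(-84.5, 83.4)]
y [-59.11369857  58.79101538]
board top 5223 230.1652664743867 [ 0.1 14.7] [ 9.1 65.4] 0.22774137556552887
face 435 112.39907778565475 [ 0.38634638 47.0567207 ]
```

View pics/wr.png

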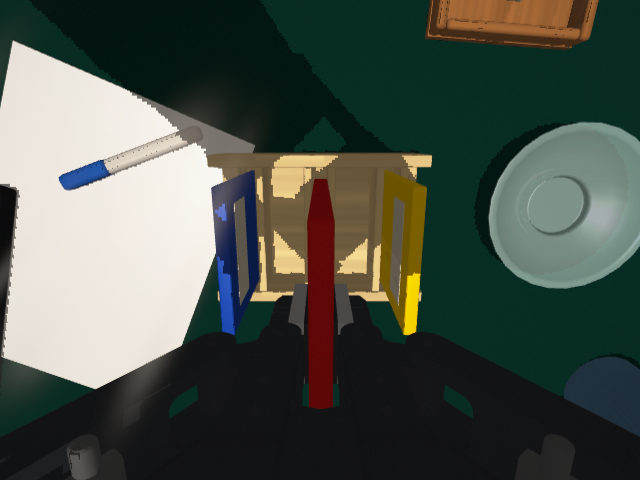

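Held red board: centred in x on the middle slot, 2.5 mm off in y. Correct that and lower.

move_arm:
  motion:
    - [[-0.085,-0.01,0,0.01,0,0.03],[0,0,0.3,0,0,0],[0,0,0.5,0,0,0],[0,0,0.5,0,0,0],[0,0,0.3,0,0,0],[0,0,0.2,0,0,0],[0,0,0,0,0,0],[0,0,0,0,0,0]]

```text
time: 35.03
ee_pos: [507.5, -369.5, 137.2]
eef_rot: [3.141, 0.001, 1.672]
wrist_force: [0.4, 0.4, -0.6]
width: 0.087
grasp_force: 39.2
```

move_arm:
  motion:
    - [[0,0,0.1,0,0,0],[0,0,0.1,0,0,0],[0,0,0.1,0,0,0],[0,0,0,0,0,0]]

```text
time: 35.37
ee_pos: [507.2, -369.4, 127.4]
eef_rot: [-3.141, 0.0, 1.672]
wrist_force: [-0.7, 0.1, 0.3]
width: 0.091
grasp_force: 39.2
```

move_arm:
  motion:
    - [[0,0,0.15,0,0,0],[0,0,0.2,0,0,0],[0,0,0.2,0,0,0],[0,0,0.2,0,0,0],[0,0,0.15,0,0,0],[0,0,0,0,0,0]]

```text
time: 35.87
ee_pos: [506.9, -369.2, 99.5]
eef_rot: [-3.14, -0.001, 1.671]
wrist_force: [0.2, -0.4, -0.0]
width: 0.091
grasp_force: 39.2
```

move_arm:
  motion:
    - [[0,0,0.07,0,0,0],[0,0,0.06,0,0,0],[0,0,0,0,0,0]]

```text
time: 36.12
ee_pos: [507.3, -369.5, 96.9]
eef_rot: [3.141, 0.001, 1.672]
wrist_force: [1.1, -0.1, -1.3]
width: 0.087
grasp_force: 39.2
```

move_arm:
  motion:
    - [[0,0,0.05,0,0,0],[0,0,0.05,0,0,0],[0,0,0,0,0,0]]

```text
time: 36.37
ee_pos: [507.3, -369.5, 93.8]
eef_rot: [-3.142, 0.001, 1.671]
wrist_force: [-0.4, -0.0, -1.6]
width: 0.087
grasp_force: 39.2
```

move_arm:
  motion:
    - [[0,0,0.04,0,0,0],[0,0,0,0,0,0]]

```text
time: 36.53
ee_pos: [507.6, -369.7, 93.6]
eef_rot: [3.141, 0.002, 1.672]
wrist_force: [-1.3, 0.8, 5.1]
width: 0.089
grasp_force: 40.1
```

move_arm:
  motion:
    - [[0,0,0,0,0,0],[0,0,0,0,0,0],[0,0,0,0,0,0],[0,0,0,0,0,0]]
  fingers: 0.35

```text
time: 36.87
ee_pos: [507.3, -369.5, 92.8]
eef_rot: [3.142, 0.001, 1.672]
wrist_force: [1.0, -0.3, 0.4]
width: 0.346
grasp_force: 0.0
```

move_arm:
  motion:
    - [[0,0,-0.3,0,0,0],[0,0,-0.7,0,0,0],[0,0,-0.9,0,0,0],[0,0,-0.9,0,0,0],[0,0,-0.9,0,0,0],[0,0,-0.8,0,0,0],[0,0,0,0,0,0],[0,0,0,0,0,0],[0,0,0,0,0,0]]

```text
time: 37.62
ee_pos: [507.1, -369.2, 227.5]
eef_rot: [-3.141, 0.0, 1.672]
wrist_force: [-0.2, 1.0, 0.9]
width: 0.351
grasp_force: 0.0
```

```bash
python3 - <<'E'
from h import *
c=look("wrist");v,u=np.mgrid[0:330,0:640];uv=np.c_[u.ravel(),v.ravel()];P=cloud(c,uv)
h=cv2.cvtColor(np.ascontiguousarray(c["frame"][:330]),cv2.COLOR_RGB2HSV).reshape(-1,3)
for n,m in [("red",((h[:,0]<6)|(h[:,0]>174))),("yel",(h[:,0]>21)&(h[:,0]<31)),("blu",(h[:,0]>106)&(h[:,0]<122))]:
    m=m&(h[:,1]>110)&(P[:,2]>126)&(P[:,2]<140)&(np.hypot(P[:,0]-507,P[:,1]+370)<100)
    if m.sum()<10: print(n,m.sum());continue
    r=cv2.minAreaRect(P[m,:2].astype(np.float32));print(n,m.sum(),np.median(P[m,2]).round(1),np.round(r[0],1),np.round(r[1],1),round(r[2],1))
E
python3 go.py 562 -364 220 95.8
```

```text
red 1512 133.0 [ 507.6 -371.1] [ 7.7 89.8] 6.0
yel 1757 132.9 [ 561.3 -363.8] [ 8.4 89.5] 5.9
blu 1459 132.9 [ 452.4 -378. ] [ 8.6 84.9] 5.8
at [ 507.  -369.2  227. ] yaw 95.8 F [ 0.2 -0.3 -0.3] w 0.35 t 37.7
turn [-0.01 -0.   -0.01] then shift [-0.013  1.841  0.232]
```

move_arm:
  motion:
    - [[0,0.5,0,0,0,0],[0,0.8,0,0,0,0],[0,0.52,0,0,0,0],[0,0,0.3,0,0,0],[0,0,0.7,0,0,0],[0,0,0.8,0,0,0],[0,0,0.8,0,0,0],[0,0,0.8,0,0,0],[0,0,0.6,0,0,0],[0,0,0.3,0,0,0],[0,0,0.17,0,0,0],[0,0,0,0,0,0]]

```text
time: 38.67
ee_pos: [561.1, -363.9, 92.7]
eef_rot: [-3.14, -0.0, 1.671]
wrist_force: [0.0, -0.5, 0.2]
width: 0.35
grasp_force: 0.0
```

move_arm:
  motion:
    - [[0,0,0,0,0,0],[0,0,0,0,0,0],[0,0,0,0,0,0],[0,0,0,0,0,0],[0,0,0,0,0,0]]
  fingers: 0

```text
time: 39.08
ee_pos: [562.1, -364.4, 95.1]
eef_rot: [3.14, 0.002, 1.672]
wrist_force: [-0.1, 1.1, 6.2]
width: 0.088
grasp_force: 42.0
```

move_arm:
  motion:
    - [[0,0,-0.1,0,0,0],[0,0,-0.3,0,0,0],[0,0,-0.5,0,0,0],[0,0,-0.6,0,0,0],[0,0,-0.8,0,0,0],[0,0,-0.8,0,0,0],[0,0,-0.7,0,0,0],[0,0,-0.7,0,0,0],[0,0,-0.5,0,0,0],[0,0,0,0,0,0.5],[0,0,0,0,0,0.37],[0,0,0,0,0,0]]

```text
time: 40.08
ee_pos: [561.6, -363.8, 244.6]
eef_rot: [3.141, 0.001, 1.61]
wrist_force: [0.1, 0.4, -1.1]
width: 0.091
grasp_force: 40.9
```

```bash
python3 go.py 504 366.5 190 92.3
```

```text
at [ 561.6 -363.8  244.6] yaw 92.2 F [ 0.1  0.4 -1.1] w 0.09 t 40.1
turn [ 0.01  0.02 -0.02] then shift [24.402 -0.94   1.821]
```

move_arm:
  motion:
    - [[0.5,-0.02,0,0,0,0],[0.9,-0.04,0,0,0,0],[0.9,-0.04,0,0,0,0],[0.9,-0.04,0,0,0,0],[0.9,-0.04,0,0,0,0],[0.9,-0.04,0,0,0,0],[0.9,-0.04,0,0,0,0],[0.9,-0.04,0,0,0,0],[0.9,-0.04,0,0,0,0],[0.9,-0.04,0,0,0,0],[0.9,-0.04,0,0,0,0],[0.9,-0.04,0,0,0,0]]

```text
time: 41.08
ee_pos: [535.0, -51.4, 243.9]
eef_rot: [3.141, 0.001, 1.612]
wrist_force: [-0.9, 0.1, -0.5]
width: 0.089
grasp_force: 40.9
```

move_arm:
  motion:
    - [[0.9,-0.04,0,0,0,0],[0.9,-0.04,0,0,0,0],[0.9,-0.04,0,0,0,0],[0.9,-0.04,0,0,0,0],[0.9,-0.04,0,0,0,0],[0.9,-0.04,0,0,0,0],[0.9,-0.04,0,0,0,0],[0.9,-0.04,0,0,0,0],[0.9,-0.04,0,0,0,0],[0.9,-0.04,0,0,0,0],[0.9,-0.04,0,0,0,0],[0.9,-0.04,0,0,0,0]]

```text
time: 42.08
ee_pos: [507.6, 271.8, 243.6]
eef_rot: [3.141, 0.001, 1.612]
wrist_force: [0.6, -0.8, -0.4]
width: 0.091
grasp_force: 40.9
```

move_arm:
  motion:
    - [[0.9,-0.02,0,0,0,0],[0.9,0,0.2,0,0,0],[0.7,0,0.4,0,0,0],[0.5,0,0.4,0,0,0],[0.2,0,0.4,0,0,0],[0,0,0.3,0,0,0],[0,0,0.1,0,0,0],[0,0,0,0,0,0],[0,0,0,0,0,0],[0,0,0,0,0,0]]

```text
time: 42.92
ee_pos: [504.1, 365.7, 190.2]
eef_rot: [3.14, 0.0, 1.61]
wrist_force: [-0.9, -0.6, -0.5]
width: 0.089
grasp_force: 40.9
```

```bash
python3 go.py 504 366.5 190 92.3;  python3 - <<'E'
from h import *
c=look("wrist");cv2.imwrite("pics/wy.png",c["frame"][:,:,::-1])
v,u=np.mgrid[0:480,0:640];P=cloud(c,np.c_[u.ravel(),v.ravel()])
a=np.radians(2.3);e=np.array([[np.cos(a),np.sin(a)],[-np.sin(a),np.cos(a)]]);L=(P[:,:2]-[504,366.5])@e.T
m0=(P[:,2]>28)&(P[:,2]<41)&(abs(L[:,0])<40)&(abs(L[:,1])<65)
for y0 in(-50,-25,0,25,50):
    x=np.sort(L[m0&(abs(L[:,1]-y0)<5),0])
    if len(x)<5: continue
    g=np.where(np.diff(x)>2.5)[0];print(y0,[(round(float(i),1),round(float(j),1)) for i,j in zip(np.r_[x[:1],x[g+1]],np.r_[x[g],x[-1:]])])
y=np.sort(L[m0,1]);print("y",y[[5,-5]])
h=cv2.cvtColor(np.ascontiguousarray(c["frame"]),cv2.COLOR_RGB2HSV).reshape(-1,3);m=(h[:,0]>21)&(h[:,0]<31)&(h[:,1]>110)&(np.hypot(*L.T)<80)
k=m&(P[:,2]>220);r=cv2.minAreaRect(L[k].astype(np.float32));print("top",k.sum(),np.median(P[k,2]),np.round(r[0],1),np.round(r[1],1),round(r[2],2))
k=m&(P[:,2]<215)&(P[:,2]>90);print("face",k.sum(),P[k,2].min() if k.any() else 0,np.median(L[k],0))
E
```

```text
at [504.1 365.7 190.2] yaw 92.2 F [-0.9 -0.6 -0.5] w 0.09 t 42.9
turn [ 0.02  0.   -0.01] then shift [ 0.026 -0.002  0.006]
-50 [(-23.7, -11.4), (11.7, 23.0)]
-25 [(-24.1, -11.2), (11.5, 23.5)]
0 [(-23.5, -11.7), (11.3, 23.9)]
25 [(-23.8, -7.4), (7.1, 23.5)]
50 [(-24.2, -6.5), (6.2, 23.8)]
y [-53.61673687  55.29294753]
top 5085 228.09784163483283 [-0.3 20.4] [87.8  8.5] 89.86
face 526 108.60422057644675 [-0.16982258 44.62060706]
```

Board is within 0.3 mm of the foot's slot centreline. Lower.

move_arm:
  motion:
    - [[0,0,0.3,0,0,0],[0,0,0.6,0,0,0],[0,0,0.6,0,0,0],[0,0,0.5,0,0,0],[0,0,0.3,0,0,0],[0,0,0.1,0,0,0],[0,0,0.1,0,0,0],[0,0,0.1,0,0,0],[0,0,0,0,0,0]]

```text
time: 43.72
ee_pos: [503.7, 366.3, 111.3]
eef_rot: [3.141, 0.001, 1.611]
wrist_force: [0.2, 0.5, -0.6]
width: 0.091
grasp_force: 40.9
```

move_arm:
  motion:
    - [[0,0,0.12,0,0,0],[0,0,0.12,0,0,0],[0,0,0.12,0,0,0],[0,0,0.12,0,0,0],[0,0,0.06,0,0,0],[0,0,0.05,0,0,0],[0,0,0,0,0,0]]

```text
time: 44.3
ee_pos: [503.5, 366.1, 93.1]
eef_rot: [-3.141, 0.001, 1.611]
wrist_force: [1.3, 0.8, -0.2]
width: 0.089
grasp_force: 40.9
```

move_arm:
  motion:
    - [[0,0,0.05,0,0,0],[0,0,0.04,0,0,0],[0,0,0,0,0,0]]

```text
time: 44.55
ee_pos: [503.9, 366.4, 91.2]
eef_rot: [3.141, 0.0, 1.611]
wrist_force: [0.6, 0.8, 1.7]
width: 0.091
grasp_force: 41.3
```

move_arm:
  motion:
    - [[0,0,0.03,0,0,0],[0,0,0,0,0,0]]

```text
time: 44.72
ee_pos: [504.0, 366.6, 91.1]
eef_rot: [3.14, -0.0, 1.611]
wrist_force: [-2.4, -0.5, 8.4]
width: 0.09
grasp_force: 42.4
```

move_arm:
  motion:
    - [[0,0,0,0,0,0],[0,0,0,0,0,0],[0,0,0,0,0,0],[0,0,0,0,0,0]]
  fingers: 0.4

```text
time: 45.05
ee_pos: [503.6, 366.1, 89.6]
eef_rot: [-3.142, 0.001, 1.611]
wrist_force: [-0.5, 0.2, 0.5]
width: 0.405
grasp_force: 0.0
```

move_arm:
  motion:
    - [[0,0,-0.3,0,0,0],[0,0,-0.7,0,0,0],[0,0,-0.9,0,0,0],[0,0,-0.9,0,0,0],[0,0,-0.9,0,0,0],[0,0,-0.8,0,0,0],[0,0,0,0,0,0],[0,0,0,0,0,0],[0,0,0,0,0,0]]

```text
time: 45.8
ee_pos: [503.3, 366.2, 224.5]
eef_rot: [-3.141, 0.001, 1.611]
wrist_force: [0.8, 0.5, -0.8]
width: 0.397
grasp_force: 0.0
```

```bash
python3 - <<'E'
from h import *
c=look("wrist");P,a,b,d=slab(c,118,138,(150,120,480,340),(504,366));print("board top",len(P),np.median(P[:,2]),a,b,d)
t=look("top");s=look("scene")
h=cv2.cvtColor(np.ascontiguousarray(t["frame"]),cv2.COLOR_RGB2HSV)
for xy in[(616,-152),(628,-15),(624,94)]:
    P,a,b,d=slab(t,100,125,(240,150,460,260),xy);print("can",len(P),np.median(P[:,2]),a,b,d)
W=np.zeros((600,800,3),np.uint8);W[:280,:800]=cv2.resize(t["frame"][110:320,10:610][:,:,::-1],(800,280));W[300:,:534]=cv2.resize(s["frame"][150:390,130:557][:,:,::-1],(534,300));cv2.imwrite("pics/end.png",W)
E
```

```text
board top 1558 129.04176769252064 [503.7 367.3] [ 7.7 89.6] 2.5
can 811 114.31450667667457 [ 613.1 -150.7] [60.7 59. ] 86.8
can 811 114.32925649407866 [627.9 -17. ] [60.8 59.9] 1.8
can 810 114.07872812588522 [623.6  92.6] [59.3 60.5] 0.6
```

View pics/end.png

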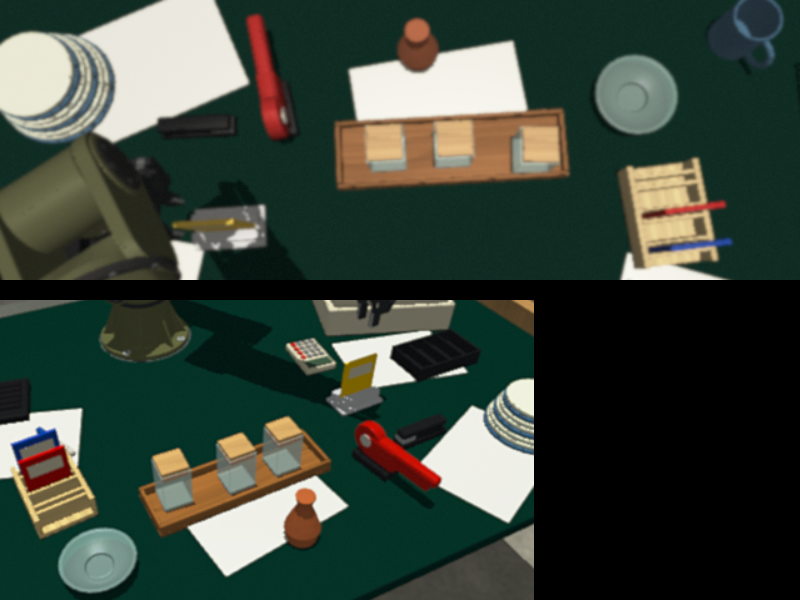

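The final views show three canisters upright in the tray with no orange seal visible, red in the rack's middle slot, and yellow in the foot. The blue board and the other items look undisturbed.

```bash
python3 -c "
from plant import bot
print(bot.job_done())"
```

```text
the job is handed in; nothing more can be done
None
```

The job is handed in: all three canisters have their lids pressed home and stand upright in the tray, the red board is in the rack's middle slot, and the yellow board is in the foot; the hand-in gave no verdict.

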